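# Rebuild the grinder spindle stack

### The job

Take the protective cap off the spindle and put it in the wooden tray, then build up the stack on the bare spindle, everything flat and fully down: the ball bearing first, then however many spacer rings are on the bench, the widest lowest and the narrowest highest, then the thin washer. Last, stand the toppled retaining nut up with its crown on top and slide it over the spindle until it rests on the washer; leave the jar, bolt, wrench, disc and block on the bench where they are.

Things in the scene. Friction and masses are not known exactly. Their poses are not given: they have to be found in the camera images.
- spindle: Fixed steel fixture: a base plate 100 x 100 x 24 mm with a round shoulder (46 mm across, its top 30 mm above the bench) and from it an upright spindle 16 mm in diameter; the last 8 mm taper to 8 mm across. Origin at the centre of the plate's underside, z up along the spindle; the tip is 112 mm up.
- spindle_tip (a point): The centre of the spindle's tip, 112 mm above the bench, on the spindle's axis.
- cap: Black plastic thread protector, a square sleeve 30 x 30 mm and 38 mm tall, closed on top, bore 19 mm and 30 mm deep from below; at the start it sits loosely over the spindle tip (its underside 82 mm above the bench). Origin at the centre of its open underside, z towards its closed end.
- tray: Fixed open wooden tray 120 x 120 mm outside, walls 40 mm high and 4 mm thick; origin at the centre of its underside.
- bearing: Steel ball bearing, a thick ring with a circle of dark dots between its races: outside diameter 52 mm, 15 mm thick, bore 19 mm right through, about 120 g; lies flat on the bench; origin at the middle of the ring, halfway through its thickness, z along its axis (either face may be up)
- spacer_large: Large aluminium spacer ring (may be absent): outside diameter 60 mm, 12 mm thick, bore 19 mm right through, about 150 g; lies flat on the bench; origin at the middle of the ring, halfway through its thickness, z along its axis (either face may be up)
- spacer_medium: Medium aluminium spacer ring (may be absent): outside diameter 50 mm, 12 mm thick, bore 19 mm right through, about 125 g; lies flat on the bench; origin at the middle of the ring, halfway through its thickness, z along its axis (either face may be up)
- spacer_small: Small aluminium spacer ring (may be absent): outside diameter 40 mm, 12 mm thick, bore 19 mm right through, about 100 g; lies flat on the bench; origin at the middle of the ring, halfway through its thickness, z along its axis (either face may be up)
- washer: Flat steel washer, thinner than all spacers: outside diameter 46 mm, 6 mm thick, bore 19 mm right through, about 50 g; lies flat on the bench; origin at the middle of the ring, halfway through its thickness, z along its axis (either face may be up)
- nut: Steel retaining nut, a square sleeve 34 x 34 mm and 56 mm long plus a 7 mm raised round crown on its closed end; it slides on, there is no thread. Plain bore 19 mm, 50 mm deep, open at the end away from the crown. At the start it has toppled and lies on one of its flats, axis level, 17 mm above the bench. About 250 g. Origin at the centre of its open end, z along its axis towards the crown; x and y are square to its flats.
- jar: Bystander: amber jar, 56 mm across, 75 mm tall; origin at the underside.
- bolt: Bystander: dark bolt standing on its head, 20 mm across, 35 mm tall; origin at the underside.
- wrench: Bystander: wrench 150 mm long, lying flat.
- disc: Bystander: flat rubber sanding disc, 100 mm across, 6 mm thick; origin at the underside.
- block: Bystander: wooden block 70 x 40 x 30 mm; origin at the underside.
Mind the look-alikes: they are no part of the job. What is shaped like the spacer_medium but green or yellow is not meant.

How it is judged:
On the way, in this order (a step that is already met when the one before it is completed fails the run):
1. the cap is in the tray (x of cap in the frame of tray between -0.056 and 0.056 m and y of cap in the frame of tray between -0.056 and 0.056 m and z of cap in the frame of tray below 0.045 m), for 0.2 s.
2. the bearing is down on the spindle (horizontal distance between bearing and spindle_tip below 0.005 m and angle between the z axis of bearing and the z axis of spindle, either way round below 0.08 rad and z of bearing in the frame of spindle between 0.034 and 0.041 m), for 0.2 s.
3. the large spacer is down on the spindle (horizontal distance between spacer_large and spindle_tip below 0.005 m and angle between the z axis of spacer_large and the z axis of spindle, either way round below 0.08 rad and z of spacer_large in the frame of spindle between 0.048 and 0.055 m), for 0.2 s.
4. the medium spacer is down on the spindle (horizontal distance between spacer_medium and spindle_tip below 0.005 m and angle between the z axis of spacer_medium and the z axis of spindle, either way round below 0.08 rad and z of spacer_medium in the frame of spindle between 0.048 and 0.067 m), for 0.2 s.
5. the small spacer is down on the spindle (horizontal distance between spacer_small and spindle_tip below 0.005 m and angle between the z axis of spacer_small and the z axis of spindle, either way round below 0.08 rad and z of spacer_small in the frame of spindle between 0.048 and 0.079 m), for 0.2 s.
6. the washer is down on the spindle (horizontal distance between washer and spindle_tip below 0.005 m and angle between the z axis of washer and the z axis of spindle, either way round below 0.08 rad and z of washer in the frame of spindle between 0.057 and 0.088 m), for 0.2 s.
7. the nut is down on the spindle (horizontal distance between nut and spindle_tip below 0.005 m and angle between nut's own z axis and vertical below 0.08 rad and distance between nut and washer below 0.007 m and z of nut in the frame of spindle above 0.058 m), for 0.2 s.
At the end, for the whole second after the job is handed in: The cap is inside the tray. On the spindle, each centred within 5 mm, tilted less than 0.08 rad and at rest: the bearing on the shoulder (within 3 mm), above it the spacers present, large under medium under small, above them the washer, and on the washer (within 3 mm) the nut, crown up (all of step 1 and all of step 2 and all of step 3 and all of step 4 and all of step 5 and all of step 6 and all of step 7 and linear speed of each of bearing, spacer_large, spacer_medium, spacer_small, washer, nut, cap below 0.02 m/s); the robot touches nothing.
It fails at once if the jar is displaced by more than 4 cm (distance of jar from where it was at the start of the episode above 0.04 m).
It fails at once if the bolt is displaced by more than 4 cm (distance of bolt from where it was at the start of the episode above 0.04 m).
It fails at once if the wrench is displaced by more than 4 cm (distance of wrench from where it was at the start of the episode above 0.04 m).
It fails at once if the disc is displaced by more than 4 cm (distance of disc from where it was at the start of the episode above 0.04 m).
It fails at once if the block is displaced by more than 4 cm (distance of block from where it was at the start of the episode above 0.04 m).
Of spacer_large, spacer_medium, spacer_small only 1 to 3 are there at a start; the rules pass over those that are not, and their reading is None.
At some moment in a run one of bearing, spacer_large, spacer_medium, spacer_small, washer may be knocked a few centimetres aside while the robot is not near it.
Once in a run the grip may slacken for a moment while it holds something.
It also fails if it takes over 210 s, if anything falls off the work surface, if the arm or the gripper's body presses on something with over 40 N, if the wrist force passes 120 N, or if a joint passes its speed limit or range.

### The arm

A 7-joint arm with a two-finger parallel gripper is mounted at the origin on the work surface. World frame = base frame: x ahead of the robot, y to its left, z up, the work surface at z = 0. Lengths are in m, angles in rad, forces in N, time in s.
With the tool pointing down it reaches from about 0.4 to 0.875 m from the base axis. Payload 19.3 kg.
Tool frame: the origin (TCP) lies at the very end of the fingers, on their centre line; the grasp point (between the pads) lies 19 mm behind it; z points along the fingers, y is the direction in which the jaws open and shut (so a half turn about z gives the same grasp; the last joint's range is limited). The gripper opens to 85 mm and grips with 20 to 120 N. Pads are 22 mm wide; open, the fingers measure 114 mm over their backs; the gripper's body (76 mm by 85 mm) begins 54 mm behind the grasp point. The pads swing forward as they close: fully open they stand 13 mm farther back than shut.
Start: joints at [-1.219, 0.521, -0.036, 1.599, 0.021, 1.021, -0.113], TCP at [0.256, 0.57, 0.231] pointing down, gripper open.
Joint ranges: [-2.91, 2.91], [-0.3, 2.13], [-1.5, 1.42], [0.17, 2.43], [-1.26, 4.41], [0.16, 1.93], [-2.52, 2.52]. Speed limits (rad/s): [1.89, 1.89, 2.39, 2.39, 3.01, 3.01, 3.01].

### API

Orientations are given as [roll, pitch, yaw] about the fixed x, y, z axes, in that order (R = Rz(yaw) Ry(pitch) Rx(roll)).
In Python, from workcell import telemetry, imaging, ticket gives the robot as it stands.
- The arm moves only by the tool carry_out, never from a script. Its argument "series" is a list of rows, each a list of 7 numbers: the shift along the tool's x, y, z in m, then the turn, a rotation vector about the tool's x, y, z in rad, then the closure in counts, from 0 (fully open) to 255 (shut). In form: [[tx, ty, tz, ax, ay, az, jaw], ...]. A call has 1 to 10 rows; each row is the pose to reach, as a shift and turn from the pose commanded when the call began, along the tool's axes at that moment; what a row does not reach only later rows make up. A row lasts 1/8 s, in which the tool goes at most 62.5 mm and 10.7 degrees, less where a joint would pass 70% of its speed; a pose out of reach is approached as far as the arm can. A call with a gripper value outside its range is refused whole. The fingers move at their own pace and stop on an object; "force" is the grip in N (left out, the last holds). Time passes only in rows, so rows that repeat a pose let the fingers close. It gives the time, the measured TCP pose, the force and the opening at its end, in the units of the state.
- telemetry.observe(): the state, without advancing time (a new reading comes with each control period).
- imaging.grab_frame(name): name is "scene" or "side" or "wrist"; returns (picture, depth): 420x560x3 uint8, blue, green, red; 420x560 float32, m along the optical axis (not along the pixel's ray), 0 where there is no reading.
- imaging.camera_info(name): a dict with "mtx" (3x3 intrinsics, pixels), "extrinsics" (4x4, takes a point from camera to world coordinates); the wrist camera has in their place "hand_eye" (4x4, takes a point from camera to tool coordinates, whose origin is the TCP and whose axes are the flange's). Camera axes: x right, y down, z forward; pixel columns grow to the right and rows downward; lengths in m; the calibration is good to about 2 mm. A picture is of the moment at which its call begins: read the wrist's pose just before it. camera_info takes no time and is no camera call.
- ticket.job_done(): hands the job in, once; it reports no verdict.
The state is a dict: "clock": time; "qpos": joint angles; "qd": joint speeds; "joint_efforts": joint torques, N m; "position": TCP position; "tool_rot": TCP orientation; "force": force on the tool from outside, world axes, zero at the start; "moment": the same for the moment, N m; "grip_width": finger opening in m.
Only numpy, scipy, OpenCV 4.12 (cv2) and the standard library are available. Lean on these libraries where they do the work, as an engineer would, in place of code of your own. Each camera call takes 0.05 s, during which the arm holds its last target.

## Working session

There is one attempt and no reset: what is moved stays moved. The work goes in short steps, Python scripts to look and compute and a tool call to move; the robot and the scene stay as the last step left them, time stands still between calls to the robot, and variables do not carry over. Pictures are saved under pics/ and viewed, and the job is handed in when it is done.

Besides the shell and the picture viewer there is one more tool, called after "Call:" in YAML: its name, and indented under it one key for each argument. carry_out: Moves the arm, as the interface text tells. Its arguments: {"type":"object","properties":{"series":{"type":"array"},"force":{"type":"number"}},"required":["series"]}

```bash
ls; mkdir -p pics
python3 - <<'E'
from workcell import telemetry, imaging
import cv2, numpy as np
np.set_printoptions(precision=4,suppress=True)
s=telemetry.observe();print(s)
for n in ["scene","side","wrist"]:
    p,d=imaging.grab_frame(n);cv2.imwrite(f"pics/{n}0.png",p);np.save(f"pics/{n}0.npy",d)
    print(n,imaging.camera_info(n))
E
```

```text
pics
{'clock': 0.0, 'qpos': array([-1.2192,  0.522 , -0.0363,  1.6   ,  0.0212,  1.0211, -0.1128]), 'qd': array([ 0.0007, -0.0018, -0.0005,  0.0005, -0.    ,  0.    ,  0.0011]), 'joint_efforts': array([ -0.0001, -92.71  ,   1.98  , -36.992 ,   0.0179,   0.0084,
        -0.    ]), 'position': array([0.2558, 0.5699, 0.2307]), 'tool_rot': array([-3.1405,  0.0001,  2.7198]), 'force': array([-0.4394, -0.9636,  0.5278]), 'moment': array([-0.0047, -0.0249, -0.0614]), 'grip_width': 0.08555554212476}
scene {'mtx': array([[386.2585,   0.    , 274.6063],
       [  0.    , 386.2585, 207.0281],
       [  0.    ,   0.    ,   1.    ]]), 'extrinsics': array([[-0.7132,  0.4278, -0.5553,  1.0358],
       [ 0.7009,  0.4241, -0.5735,  0.5758],
       [-0.0098, -0.7982, -0.6023,  0.669 ],
       [ 0.    ,  0.    ,  0.    ,  1.    ]])}
side {'mtx': array([[436.2559,   0.    , 275.9879],
       [  0.    , 436.2559, 208.8599],
       [  0.    ,   0.    ,   1.    ]]), 'extrinsics': array([[ 0.9982, -0.049 ,  0.0339,  0.4662],
       [-0.0587, -0.711 ,  0.7007, -0.946 ],
       [-0.0103, -0.7014, -0.7127,  1.1087],
       [ 0.    ,  0.    ,  0.    ,  1.    ]])}
wrist {'mtx': array([[331.1627,   0.    , 280.6316],
       [  0.    , 331.1627, 210.7977],
       [  0.    ,   0.    ,   1.    ]]), 'hand_eye': array([[-0.0011, -0.9565, -0.2917,  0.0747],
       [ 1.    , -0.0012,  0.0003,  0.0003],
       [-0.0007, -0.2917,  0.9565, -0.1426],
       [ 0.    ,  0.    ,  0.    ,  1.    ]])}
```

View pics/scene0.png

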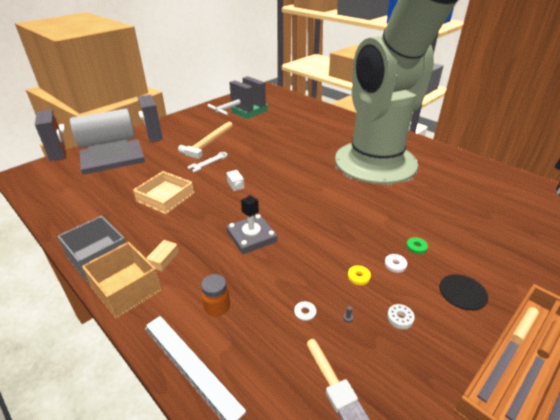

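View pics/side0.png

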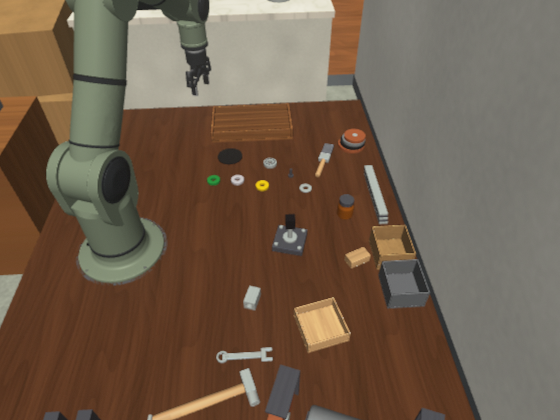

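View pics/wrist0.png

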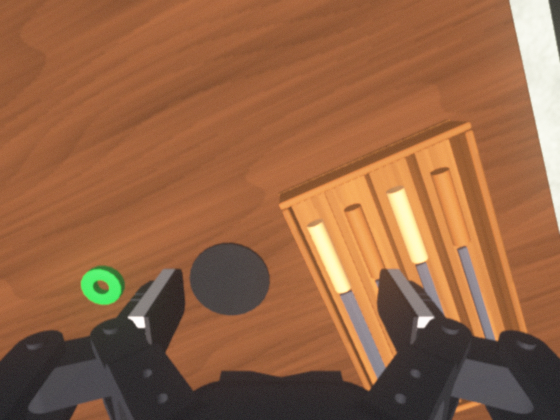

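The scene view shows the spindle with its cap at (250,205–235). There are rings at (396,263), (305,311) and the bearing at (401,316), plus green (417,245) and yellow (359,275) look-alikes. The nut lies at (235,180). There are three open boxes: light wood (164,191), brown wood (121,277) and grey (92,243). I'll measure them next.

```bash
cat > h.py <<'E'
import numpy as np, cv2
from scipy.spatial.transform import Rotation as R
from workcell import telemetry, imaging
np.set_printoptions(precision=4,suppress=True)
def tool():
    s=telemetry.observe(); T=np.eye(4); T[:3,:3]=R.from_euler('xyz',s['tool_rot']).as_matrix(); T[:3,3]=s['position']; return T,s
def cam(name,T=None):
    c=imaging.camera_info(name)
    return c['mtx'], (c['extrinsics'] if name!='wrist' else T@c['hand_eye'])
def ray(K,E,uv):
    uv=np.atleast_2d(uv).astype(float)
    d=np.c_[(uv-[K[0,2],K[1,2]])/[K[0,0],K[1,1]],np.ones(len(uv))]@E[:3,:3].T
    return E[:3,3],d
def onplane(K,E,uv,z):
    o,d=ray(K,E,uv); return o+d*((z-o[2])/d[:,2])[:,None]
def proj(K,E,P):
    P=np.atleast_2d(P); q=(P-E[:3,3])@E[:3,:3]; return q[:,:2]/q[:,2:]*[K[0,0],K[1,1]]+[K[0,2],K[1,2]]
def two(r1,r2):
    A=[];b=[]
    (o1,d1),(o2,d2)=[(o,d[0]/np.linalg.norm(d[0])) for o,d in (r1,r2)]
    t=np.linalg.lstsq(np.c_[d1,-d2],o2-o1,rcond=None)[0]
    p,q=o1+t[0]*d1,o2+t[1]*d2
    return (p+q)/2,np.linalg.norm(p-q)
def grab(name,fn):
    T,s=tool(); p,d=imaging.grab_frame(name); cv2.imwrite(f'pics/{fn}.png',p); np.save(f'pics/{fn}_T.npy',T); np.save(f'pics/{fn}_d.npy',d)
    return p,d,T
def load(fn): return cv2.imread(f'pics/{fn}.png'),np.load(f'pics/{fn}_T.npy')
E
python3 - <<'E'
from h import *
for n,b in (('scene',[(370,240,425,285),(290,295,320,325),(385,300,420,335),(340,262,375,290),(403,235,432,256),(225,165,250,195)]),('side',[(225,170,250,190),(295,180,315,195),(260,152,280,170),(252,177,272,193),(203,172,222,188),(240,280,265,312)])):
    im=cv2.imread(f'pics/{n}0.png'); K,E=cam(n); hsv=cv2.cvtColor(im,cv2.COLOR_BGR2HSV)
    for x0,y0,x1,y1 in b:
        c=im[y0:y1,x0:x1].astype(int); h=hsv[y0:y1,x0:x1]
        m=((c[:,:,1]>110)).astype(np.uint8)
        k=cv2.findContours(m,cv2.RETR_EXTERNAL,cv2.CHAIN_APPROX_NONE)[0]
        k=max(k,key=cv2.contourArea).reshape(-1,2)+[x0,y0]
        P=onplane(K,E,k,0.01)[:,:2].astype(np.float32)
        (cx,cy),(w,l),a=cv2.minAreaRect(P); print(n,(x0,y0),[round(float(t),4) for t in(cx,cy,w,l)],a)
    out=[]
    for x0,y0,x1,y1 in b: out.append(cv2.resize(im[y0-3:y1+3,x0-3:x1+3],(250,220),interpolation=cv2.INTER_CUBIC))
    cv2.imwrite(f'pics/{n}crop.png',np.vstack([np.hstack(out[:3]),np.hstack(out[3:])]))
for n,cs in (('scene',{'light':[(164,172),(194,191),(165,210),(135,190)],'brown':[(123,245),(159,278),(121,309),(84,270)],'grey':[(92,219),(124,239),(92,270),(59,240)]}),('side',{'light':[(340,300),(349,340),(303,349),(295,309)],'brown':[(405,227),(413,258),(380,265),(373,228)],'grey':[(420,262),(428,304),(388,305),(380,262)]})):
    K,E=cam(n)
    for k,c in cs.items():
        P=onplane(K,E,c,0.04)[:,:2]; print(n,k,P.mean(0),np.linalg.norm(P-np.roll(P,1,0),axis=1))
E
```

```text
scene (370, 240) [0.3785, 0.3071, 0.0629, 0.0559] 44.91541290283203
scene (290, 295) [0.6336, 0.2481, 0.0517, 0.0462] 43.20585632324219
scene (385, 300) [0.5058, 0.3961, 0.066, 0.0539] 29.462064743041992
scene (340, 262) [0.4723, 0.2683, 0.0649, 0.0533] 23.91534423828125
scene (403, 235) [0.287, 0.3112, 0.0627, 0.0521] 1.9946132898330688
scene (225, 165) [0.4139, -0.2437, 0.1226, 0.0523] 56.260597229003906
side (225, 170) [0.3799, 0.3007, 0.0526, 0.0457] 89.673828125
side (295, 180) [0.6322, 0.2381, 0.0447, 0.0457] 48.5045280456543
side (260, 152) [0.5077, 0.3927, 0.0557, 0.0517] 85.93311309814453
side (252, 177) [0.4716, 0.2632, 0.0554, 0.049] 86.003662109375
side (203, 172) [0.2893, 0.308, 0.0453, 0.0499] 24.162342071533203
side (240, 280) [0.4229, -0.2238, 0.079, 0.0392] 74.11494445800781
scene light [ 0.6228 -0.3068] [0.1151 0.152  0.1091 0.1453]
scene brown [ 0.8664 -0.088 ] [0.1024 0.1552 0.1004 0.1597]
scene grey [ 0.8663 -0.2417] [0.0957 0.1347 0.1106 0.1567]
side light [ 0.6157 -0.3426] [0.132  0.1238 0.1253 0.1208]
side brown [ 0.8773 -0.0764] [0.1057 0.1288 0.109  0.1514]
side grey [ 0.8739 -0.2236] [0.1219 0.1487 0.113  0.1517]
```

View pics/scenecrop.png

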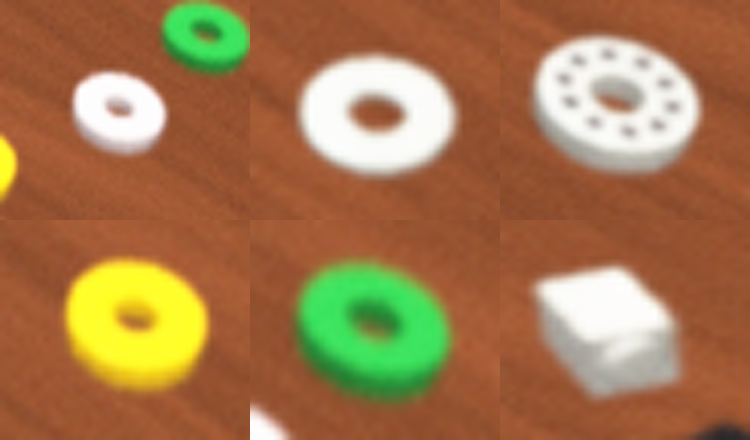

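View pics/sidecrop.png

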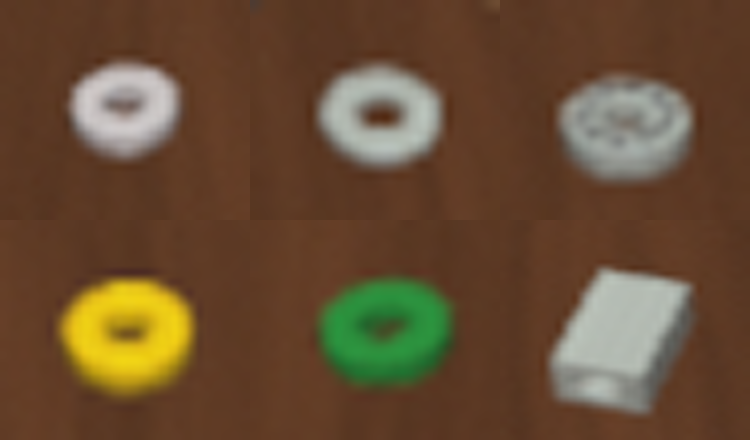

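Run:
```python
from h import *
a=cv2.imread('pics/scene0.png')[150:330,40:260]; b=cv2.imread('pics/side0.png')[180:370,230:450]
cv2.imwrite('pics/tr_a.png',cv2.resize(a,None,fx=3.3,fy=3.3,interpolation=cv2.INTER_CUBIC))
cv2.imwrite('pics/tr_b.png',cv2.resize(b,None,fx=3.1,fy=3.1,interpolation=cv2.INTER_CUBIC))
c=cv2.imread('pics/side0.png')[95:215,190:400]
cv2.imwrite('pics/tr_c.png',cv2.resize(c,None,fx=3.7,fy=3.7,interpolation=cv2.INTER_CUBIC))
```

```text
(no output)
```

View pics/tr_a.png

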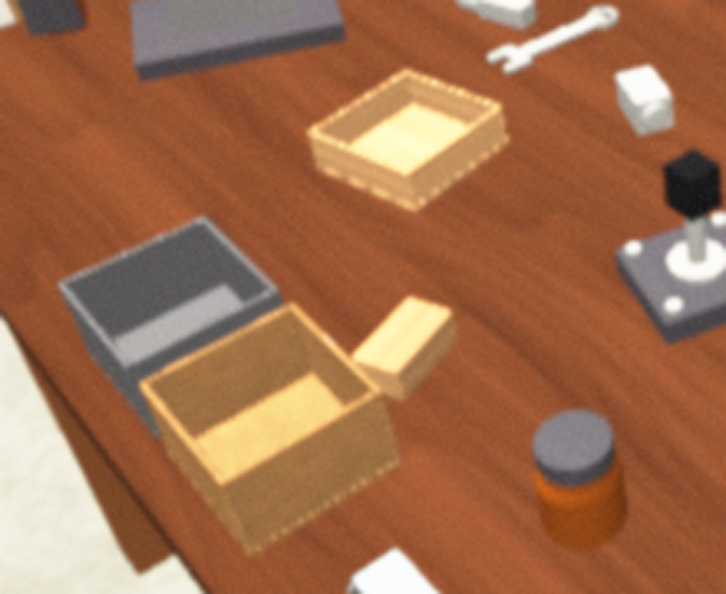

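View pics/tr_b.png

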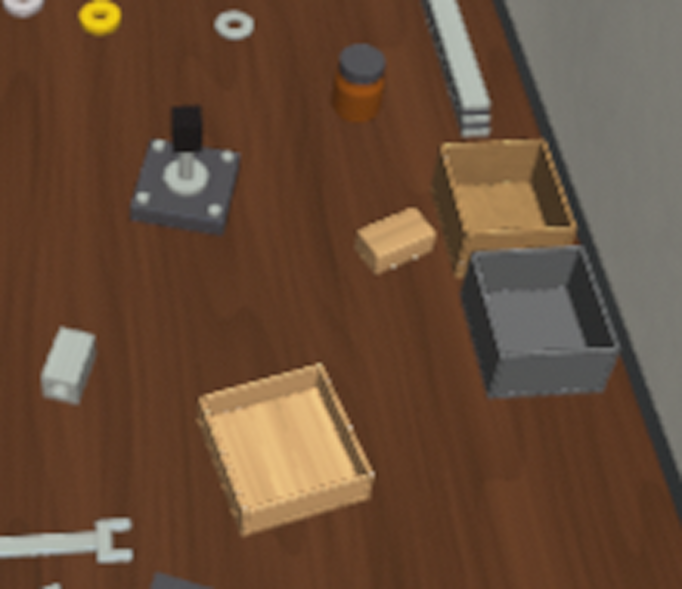

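View pics/tr_c.png

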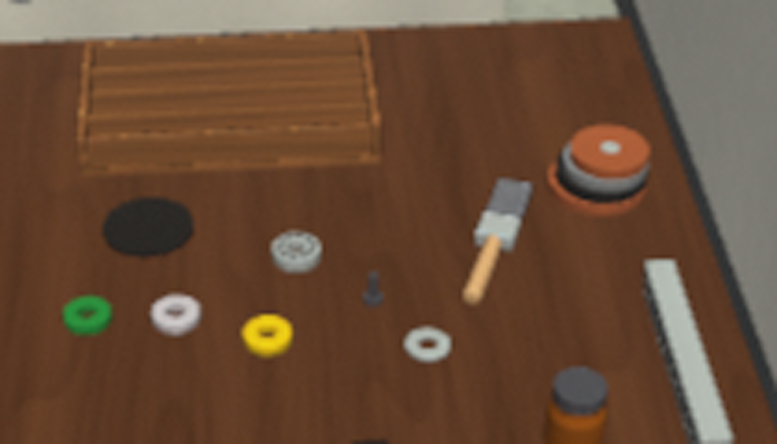

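The light wood tray (164,191 scene; 322,325 side) has low walls and measures about 120×120 mm, so it is the tray. The brown and grey boxes are taller. The only spacer-like ring that isn't coloured is the pinkish one at (396,263), about 50 mm across, so it is spacer_medium. The plain thin ring at (305,311) is the washer. Next I triangulate the spindle.

Run:
```python
from h import *
Ks,Es=cam('scene');Kd,Ed=cam('side')
def tri(a,b,t): print(t,*two(ray(Ks,Es,a),ray(Kd,Ed,b)))
# crops: scene off (40,150)/3.3 ; side off (230,180)/3.1
S=lambda u,v:(40+u/3.3,150+v/3.3); D=lambda u,v:(230+u/3.1,180+v/3.1)
tri(S(695,262),D(186,178),'shoulder'); 
for a,b,t in [((620,268),(157,143),'plate L?'),((670,340),(238,155),'p2')]: print(t,onplane(Ks,Es,S(*a),0.024),onplane(Kd,Ed,D(*b),0.024))
sc=[(407,70),(503,104),(415,180),(310,132)]; sd=[(200,400),(320,365),(373,475),(245,510)]
Pd=np.array([onplane(Kd,Ed,D(*b),0.04)[0] for b in sd]);Ps=np.array([onplane(Ks,Es,S(*b),0.04)[0] for b in sc])
print(Pd,Pd.mean(0),'\n',Ps,Ps.mean(0),np.linalg.norm(Ps-np.roll(Ps,1,0),axis=1),np.linalg.norm(Pd-np.roll(Pd,1,0),axis=1))
print('nut',[onplane(Kd,Ed,D(*b),0.034)[0] for b in [(68,327),(96,335),(78,380),(45,370)]])
print('nut',[onplane(Ks,Es,S(*b),0.034)[0] for b in [(615,75),(652,65),(672,100),(635,108)]])
```

```text
shoulder [ 0.5543 -0.0135  0.025 ] 0.0033263552210908787
plate L? [[ 0.5977 -0.0501  0.024 ]] [[0.5285 0.0382 0.024 ]]
p2 [[0.6228 0.0384 0.024 ]] [[0.6141 0.0149 0.024 ]]
[[ 0.5456 -0.292   0.04  ]
 [ 0.6593 -0.2624  0.04  ]
 [ 0.6882 -0.3756  0.04  ]
 [ 0.5742 -0.4009  0.04  ]] [ 0.6168 -0.3327  0.04  ] 
 [[ 0.5696 -0.3995  0.04  ]
 [ 0.5397 -0.2866  0.04  ]
 [ 0.658  -0.243   0.04  ]
 [ 0.6849 -0.3701  0.04  ]] [ 0.613  -0.3248  0.04  ] [0.119  0.1168 0.126  0.1299] [0.1126 0.1174 0.1169 0.1167]
nut [array([ 0.4278, -0.201 ,  0.034 ]), array([ 0.4541, -0.2118,  0.034 ]), array([ 0.4358, -0.26  ,  0.034 ]), array([ 0.4056, -0.2473,  0.034 ])]
nut [array([ 0.4319, -0.2611,  0.034 ]), array([ 0.3959, -0.25  ,  0.034 ]), array([ 0.4224, -0.1903,  0.034 ]), array([ 0.4546, -0.2041,  0.034 ])]
```

```bash
cat >> h.py <<'E'
def to(x,y,z,yaw=None):
    """shift/turn in tool axes from now to a target, tool pointing down"""
    T,s=tool(); d=T[:3,:3].T@(np.array([x,y,z])-T[:3,3])
    Rt=R.from_euler('xyz',[np.pi,0,s['tool_rot'][2] if yaw is None else yaw]).as_matrix()
    rv=R.from_matrix(T[:3,:3].T@Rt).as_rotvec()
    print('t %.3f pos'%s['clock'],s['position'],'rot',s['tool_rot'],'F',s['force'],'w %.4f'%s['grip_width'],'q7 %.2f'%s['qpos'][6]); print('GO',np.round(d,4),np.round(rv,3))
E
python3 -c "
from h import *
to(0.556,-0.014,0.24,1.55)"
```

```text
t 0.150 pos [0.2558 0.57   0.2309] rot [-3.1407  0.0001  2.7198] F [-0.2206 -0.6897  1.0565] w 0.0855 q7 -0.11
GO [-0.513  -0.4099 -0.0087] [-0.001  0.001  1.17 ]
```

Call:
carry_out:
  series:
    - [-0.513, -0.41, -0.009, 0, 0, 1.17, 0]
    - [-0.513, -0.41, -0.009, 0, 0, 1.17, 0]
    - [-0.513, -0.41, -0.009, 0, 0, 1.17, 0]
    - [-0.513, -0.41, -0.009, 0, 0, 1.17, 0]
    - [-0.513, -0.41, -0.009, 0, 0, 1.17, 0]
    - [-0.513, -0.41, -0.009, 0, 0, 1.17, 0]
    - [-0.513, -0.41, -0.009, 0, 0, 1.17, 0]
    - [-0.513, -0.41, -0.009, 0, 0, 1.17, 0]
    - [-0.513, -0.41, -0.009, 0, 0, 1.17, 0]
    - [-0.513, -0.41, -0.009, 0, 0, 1.17, 0]

```text
clock: 1.4
position: [0.5422, 0.0126, 0.24]
tool_rot: [3.141, -0.0, 1.55]
force: [0.6, 1.4, -0.5]
grip_width: 0.0855
```

```bash
python3 -c "
from h import *
p,d,T=grab('wrist','w1'); cv2.imwrite('pics/w1x.png',cv2.resize(p[:,:],None,fx=1.4,fy=1.4))
to(0.556,-0.014,0.24,1.55)"
```

```text
t 1.450 pos [0.5445 0.0042 0.2404] rot [3.1394 0.0034 1.5426] F [ -4.2357 -10.4584  -3.1773] w 0.0854 q7 0.03
GO [-0.0178  0.012   0.0004] [ 0.002  0.003 -0.007]
```

View pics/w1x.png

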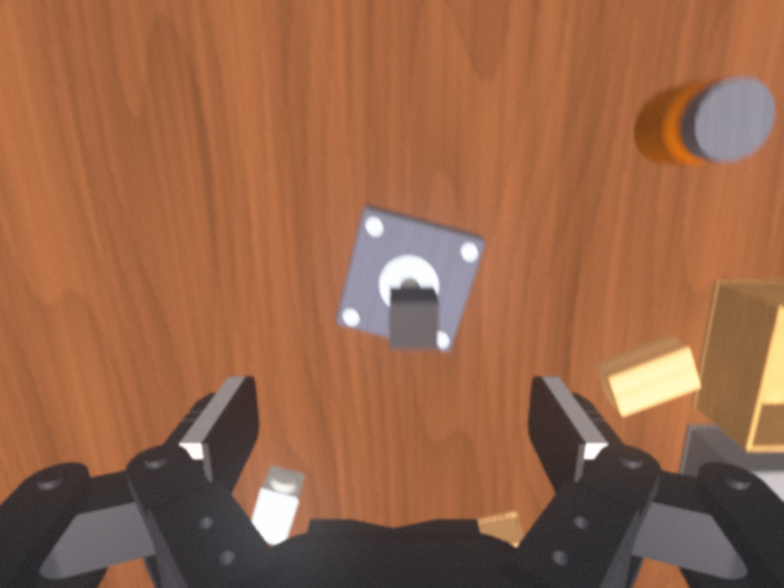

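Call:
carry_out:
  series:
    - [-0.005, 0.003, 0, 0, 0, 0, 0]
    - [-0.005, 0.003, 0, 0, 0, 0, 0]
    - [-0.005, 0.003, 0, 0, 0, 0, 0]
    - [-0.005, 0.003, 0, 0, 0, 0, 0]

```text
clock: 1.95
position: [0.5442, 0.0103, 0.2399]
tool_rot: [3.142, -0.0, 1.551]
force: [-0.9, 0.8, -0.4]
grip_width: 0.0851
```

```bash
python3 -c "
from h import *
p,d,T=grab('wrist','w2'); cv2.imwrite('pics/w2x.png',cv2.resize(p[130:330,180:400],None,fx=3.5,fy=2.9,interpolation=2)[:600,:800])
K,E=cam('wrist',T); print(proj(K,E,T[:3,3]))
to(0.556,-0.014,0.24,1.55)
p,d,T=grab('side','s2')
cv2.imwrite('pics/s2x.png',cv2.resize(p[180:280,250:330],None,fx=6,fy=6,interpolation=2))
"
```

```text
[[280.7722 273.8367]]
t 2.000 pos [0.5443 0.0101 0.2399] rot [ 3.1416 -0.0002  1.551 ] F [-0.0038 -0.3658 -0.4903] w 0.0855 q7 0.03
GO [-0.0239  0.0122 -0.0001] [ 0.    -0.     0.001]
```

View pics/w2x.png

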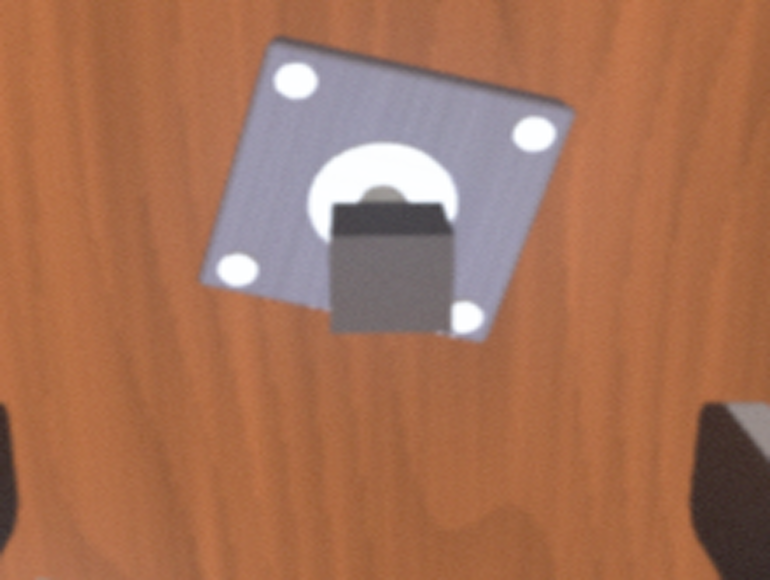

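```bash
python3 -c "
from h import *
p,T=load('w2');K,E=cam('wrist',T)
f=lambda u,v:(180+u/3.5,130+v/2.9)
c=[onplane(K,E,f(*q),0.12)[0] for q in [(331,236),(453,236),(453,332),(331,332)]];print(np.array(c),np.mean(c,0))
b=[onplane(K,E,f(*q),0.026)[0] for q in [(296,81),(534,134),(465,317),(237,269)]];print(np.array(b),np.mean(b,0))
print('shoulder',onplane(K,E,f(383,199),0.03))
p,T=load('s2');Kd,Ed=cam('side');print(proj(Kd,Ed,[np.mean(c,0),np.mean(b,0),[.556,-.014,.03]]))
"
```

```text
[[ 0.5389  0.0048  0.12  ]
 [ 0.5678  0.0043  0.12  ]
 [ 0.568  -0.0254  0.12  ]
 [ 0.5382 -0.0248  0.12  ]] [ 0.5532 -0.0103  0.12  ]
[[ 0.5273  0.0362  0.026 ]
 [ 0.6008  0.0149  0.026 ]
 [ 0.5798 -0.0586  0.026 ]
 [ 0.5056 -0.0369  0.026 ]] [ 0.5534 -0.0111  0.026 ]
shoulder [[ 0.5533 -0.0084  0.03  ]]
[[289.484  216.5072]
 [289.2085 236.4494]
 [290.098  236.2782]]
```

View pics/s2x.png

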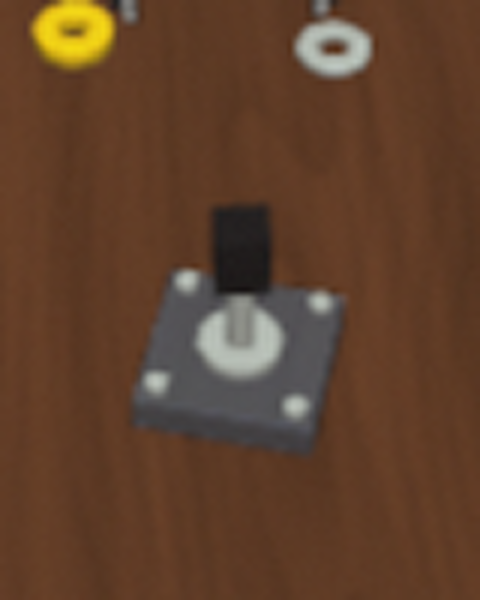

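```bash
python3 -c "
from h import *
to(0.5534,-0.0105,0.092,1.551)"
```

```text
t 2.050 pos [0.5443 0.01   0.2399] rot [ 3.1415 -0.0002  1.5508] F [ 0.0934 -0.4157  1.6166] w 0.0856 q7 0.03
GO [-0.0203  0.0095  0.1479] [ 0. -0. -0.]
```

Call:
carry_out:
  force: 40
  series:
    - [-0.0203, 0.0095, 0.05, 0, 0, 0, 0]
    - [-0.0203, 0.0095, 0.1, 0, 0, 0, 0]
    - [-0.0203, 0.0095, 0.148, 0, 0, 0, 0]
    - [-0.0203, 0.0095, 0.148, 0, 0, 0, 0]
    - [-0.0203, 0.0095, 0.148, 0, 0, 0, 255]
    - [-0.0203, 0.0095, 0.148, 0, 0, 0, 255]
    - [-0.0203, 0.0095, 0.148, 0, 0, 0, 255]
    - [-0.0203, 0.0095, 0.148, 0, 0, 0, 255]
    - [-0.0203, 0.0095, 0.148, 0, 0, 0, 255]
    - [-0.0203, 0.0095, 0.148, 0, 0, 0, 255]

```text
clock: 3.3
position: [0.5541, -0.011, 0.093]
tool_rot: [3.14, -0.0, 1.55]
force: [-2.8, 0.8, 12.7]
grip_width: 0.0291
```

Call:
carry_out:
  series:
    - [0, 0, -0.02, 0, 0, 0, 255]
    - [0, 0, -0.05, 0, 0, 0, 255]
    - [0, 0, -0.1, 0, 0, 0, 255]
    - [0, 0, -0.12, 0, 0, 0, 255]
    - [0, 0, -0.12, 0, 0, 0, 255]

```text
clock: 3.92
position: [0.5542, -0.0111, 0.2136]
tool_rot: [3.138, -0.001, 1.55]
force: [-0.8, 0.4, -0.4]
grip_width: 0.0293
```

```bash
python3 -c "
from h import *
p,d,T=grab('side','s3')
cv2.imwrite('pics/s3x.png',cv2.resize(p[120:280,230:350],None,fx=3.7,fy=3.7,interpolation=2))
to(0.616,-0.330,0.215,1.551)"
```

```text
t 3.975 pos [ 0.5536 -0.011   0.2124] rot [ 3.1404 -0.0004  1.55  ] F [-0.9442 -0.6119 -0.9717] w 0.0292 q7 0.10
GO [-0.3176  0.069  -0.0027] [ 0.001 -0.    -0.001]
```

View pics/s3x.png

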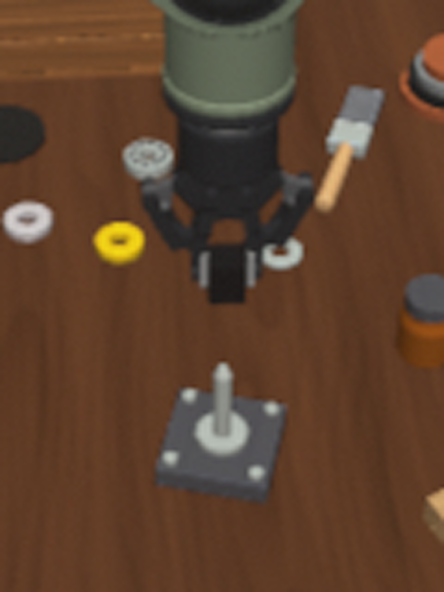

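The cap is held and the spindle is bare. Next I carry the cap to the tray.

Call:
carry_out:
  series:
    - [-0.3176, 0.069, 0, 0, 0, 0, 255]
    - [-0.3176, 0.069, 0, 0, 0, 0, 255]
    - [-0.3176, 0.069, 0, 0, 0, 0, 255]
    - [-0.3176, 0.069, 0, 0, 0, 0, 255]
    - [-0.3176, 0.069, 0, 0, 0, 0, 255]
    - [-0.3176, 0.069, 0, 0, 0, 0, 255]
    - [-0.3176, 0.069, 0, 0, 0, 0, 255]

```text
clock: 4.85
position: [0.6152, -0.3305, 0.2104]
tool_rot: [-3.14, -0.001, 1.548]
force: [-0.4, 0.2, -0.3]
grip_width: 0.0292
```

```bash
python3 -c "
from h import *
p,d,T=grab('wrist','w4')
K,E=cam('wrist',T);print(proj(K,E,[.616,-.33,.04]))
to(0.616,-0.330,0.025,1.551)"
```

```text
[[281.9814 190.135 ]]
t 4.900 pos [ 0.6156 -0.3291  0.2108] rot [-3.1403 -0.0012  1.5502] F [ 0.2416  1.0223 -1.4505] w 0.0296 q7 0.60
GO [-0.0011  0.0006  0.1858] [-0.001 -0.001 -0.001]
```

View pics/w4.png

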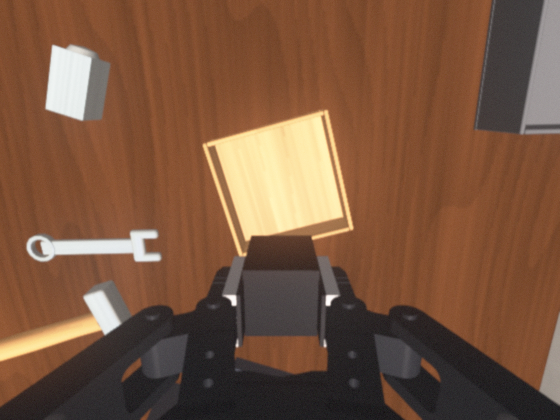

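The wrist view shows the tray rim corners at (205,146), (327,111), (352,229) and (243,253). Their centre is (282,185), directly under the tool. The nut at (78,82) has its crown at the top, the +y side. I'll lower the cap.

Call:
carry_out:
  series:
    - [0, 0, 0.06, 0, 0, 0, 255]
    - [0, 0, 0.12, 0, 0, 0, 255]
    - [0, 0, 0.17, 0, 0, 0, 255]
    - [0, 0, 0.188, 0, 0, 0, 255]
    - [0, 0, 0.188, 0, 0, 0, 255]
    - [0, 0, 0.188, 0, 0, 0, 120]
    - [0, 0, 0.188, 0, 0, 0, 120]
    - [0, 0, 0.12, 0, 0, 0, 120]
    - [0, 0, 0.06, 0, 0, 0, 120]
    - [0, 0, 0, 0, 0, 0, 120]

```text
clock: 6.15
position: [0.6158, -0.3302, 0.2147]
tool_rot: [3.14, 0.001, 1.55]
force: [1.0, -0.1, -0.1]
grip_width: 0.0451
```

```bash
python3 -c "
from h import *
p,d,T=grab('side','s5')
p,d,T=grab('wrist','w5')
K,E=cam('wrist',T)
to(0.50,-0.23,0.23,1.551)"
```

```text
t 6.250 pos [ 0.6181 -0.332   0.22  ] rot [3.1312 0.0045 1.5493] F [ 0.322  -0.2715 -0.1765] w 0.0451 q7 0.60
GO [ 0.0994 -0.1201 -0.0117] [ 0.01   0.004 -0.002]
```

View pics/w5.png

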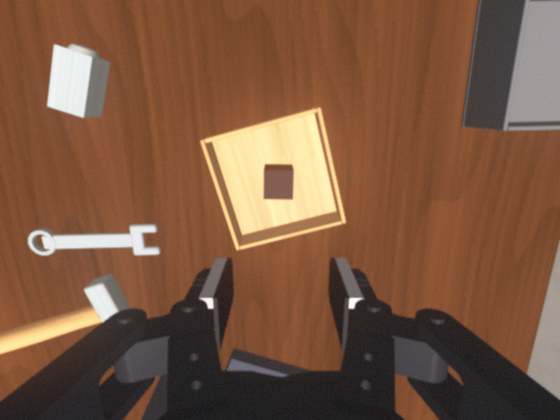

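View pics/s5.png

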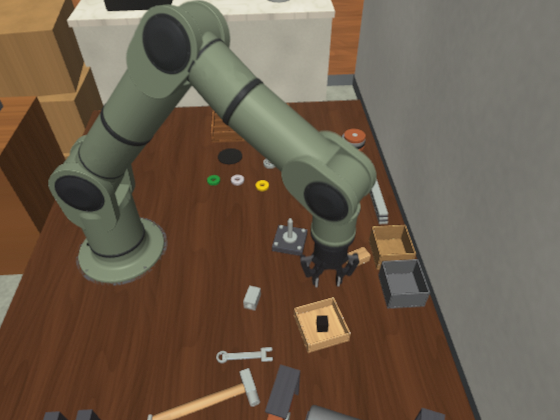

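The cap is in the tray. Next is the bearing.

```bash
python3 -c "
from h import *
to(0.508,0.393,0.24,2.2)"
```

```text
t 6.250 pos [ 0.6181 -0.332   0.22  ] rot [3.1312 0.0045 1.5493] F [ 0.322  -0.2715 -0.1765] w 0.0451 q7 0.60
GO [ 0.7224 -0.1254 -0.0245] [ 0.009  0.008 -0.651]
```

Call:
carry_out:
  series:
    - [0.722, -0.122, -0.027, 0, 0, -0.65, 0]
    - [0.722, -0.122, -0.027, 0, 0, -0.65, 0]
    - [0.722, -0.122, -0.027, 0, 0, -0.65, 0]
    - [0.722, -0.122, -0.027, 0, 0, -0.65, 0]
    - [0.722, -0.122, -0.027, 0, 0, -0.65, 0]
    - [0.722, -0.122, -0.027, 0, 0, -0.65, 0]
    - [0.722, -0.122, -0.027, 0, 0, -0.65, 0]
    - [0.722, -0.122, -0.027, 0, 0, -0.65, 0]
    - [0.722, -0.122, -0.027, 0, 0, -0.65, 0]
    - [0.722, -0.122, -0.027, 0, 0, -0.65, 0]

```text
clock: 7.5
position: [0.5244, 0.2897, 0.2357]
tool_rot: [3.14, 0.0, 2.2]
force: [1.4, 0.3, -0.3]
grip_width: 0.0856
```

```bash
python3 -c "
from h import *
to(0.508,0.393,0.24,2.2)"
```

```text
t 7.500 pos [0.5244 0.2897 0.2357] rot [3.1396 0.0002 2.1995] F [ 1.4275  0.2774 -0.26  ] w 0.0856 q7 0.11
GO [ 0.0932  0.0475 -0.0042] [ 0.002  0.    -0.   ]
```

Call:
carry_out:
  series:
    - [0.078, 0.04, -0.004, 0, 0, 0, 0]
    - [0.078, 0.04, -0.004, 0, 0, 0, 0]
    - [0.078, 0.04, -0.004, 0, 0, 0, 0]
    - [0.078, 0.04, -0.004, 0, 0, 0, 0]

```text
clock: 8.0
position: [0.5118, 0.3728, 0.2388]
tool_rot: [3.141, 0.001, 2.198]
force: [0.6, 0.0, 0.0]
grip_width: 0.0851
```

```bash
python3 -c "
from h import *
p,d,T=grab('wrist','w6')
to(0.508,0.393,0.24,2.2)"
```

```text
t 8.050 pos [0.5119 0.3727 0.2388] rot [3.1412 0.0006 2.1977] F [-0.038  -0.0733 -0.0586] w 0.0849 q7 -0.02
GO [ 0.0188  0.0087 -0.0012] [ 0.     0.001 -0.002]
```

View pics/w6.png

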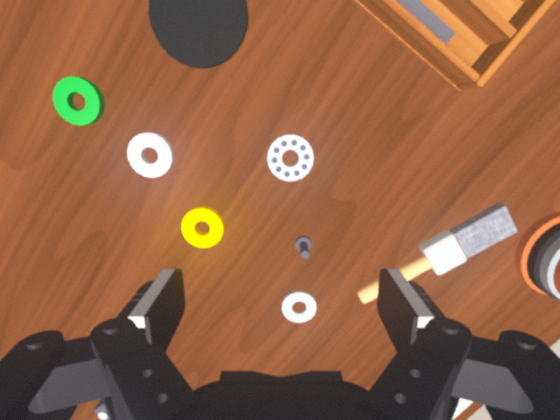

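The wrist view shows the bearing (290,158), a silver ring (150,155), the washer (299,307), yellow (202,228) and green (77,101). I'll measure the diameters and heights.

```bash
cat >> h.py <<'E'
def rings(p,K,E,zt=0.012,sat=60,vmin=150,amin=200):
    hsv=cv2.cvtColor(p,cv2.COLOR_BGR2HSV)
    m=((hsv[...,1]<sat)&(hsv[...,2]>vmin)).astype(np.uint8); m[330:]=0
    out=[]
    ks,hi=cv2.findContours(m,cv2.RETR_CCOMP,cv2.CHAIN_APPROX_NONE)
    for i,k in enumerate(ks):
        if hi[0][i][3]>=0 or cv2.contourArea(k)<amin or len(k)<20: continue
        holes=[ks[j] for j in range(len(ks)) if hi[0][j][3]==i]
        h=max(holes,key=cv2.contourArea,default=None)
        P=onplane(K,E,k.reshape(-1,2),zt)[:,:2].astype(np.float32)
        (c,d,a)=cv2.fitEllipse(P)
        hc=None
        if h is not None and len(h)>=6:
            H=onplane(K,E,h.reshape(-1,2),zt)[:,:2].astype(np.float32); e=cv2.fitEllipse(H); hc=(np.round(e[0],4),np.round(e[1],4))
        print('px',np.round(k.reshape(-1,2).mean(0)),'c',np.round(c,4),'d',np.round(d,4),'hole',hc)
E
python3 -c "
from h import *
p,T=load('w6');K,E=cam('wrist',T);
rings(p,K,E)
for n,a in (('scene',np.array([(397,262),(401,315),(305,309.5)])),('side',0)):pass
Kd,Ed=cam('side');Ks,Es=cam('scene')
im=cv2.imread('pics/scene0.png')
# top-face hole centres, from wrist/ scene crops
sc={'spacer':(367+120/250*61,237+106/220*51),'washer':(287+377/250/1*0+ (127/250)*36,292+112/220*36),'bearing':(382+115/250*41,297+92/220*41)}
wr={'spacer':(150,155),'washer':(299,307),'bearing':(290,158)}
for k in sc: print(k,*two(ray(Ks,Es,sc[k]),ray(K,E,wr[k])))
q=np.hstack([cv2.resize(p[y-32:y+32,x-32:x+32],(380,380),interpolation=2) for x,y in ((150,155),(299,307))]);cv2.imwrite('pics/w6x.png',q)
"
```

```text
px [299. 307.] c [0.6283 0.2516] d [0.0448 0.0459] hole (array([0.6283, 0.2518]), array([0.0167, 0.0178]))
px [553. 274.] c [0.8588 0.4753] d [0.0208 0.0604] hole None
px [458. 245.] c [0.7357 0.4377] d [0.049  0.1373] hole (array([0.7057, 0.4293]), array([0.0041, 0.0073]))
px [290. 157.] c [0.5066 0.3982] d [0.0516 0.0523] hole (array([0.5062, 0.3986]), array([0.0176, 0.0181]))
px [150. 154.] c [0.3789 0.3099] d [0.0496 0.0518] hole (array([0.3792, 0.3104]), array([0.0152, 0.0173]))
px [433.  21.] c [0.5364 0.5907] d [0.0112 0.0616] hole (array([0.5354, 0.5912]), array([0.0031, 0.0077]))
spacer [0.3795 0.3095 0.0138] 0.001698159410864629
washer [0.6317 0.2479 0.0056] 0.0012281739323599967
bearing [0.5066 0.3975 0.0158] 0.0018811414143572916
```

View pics/w6x.png

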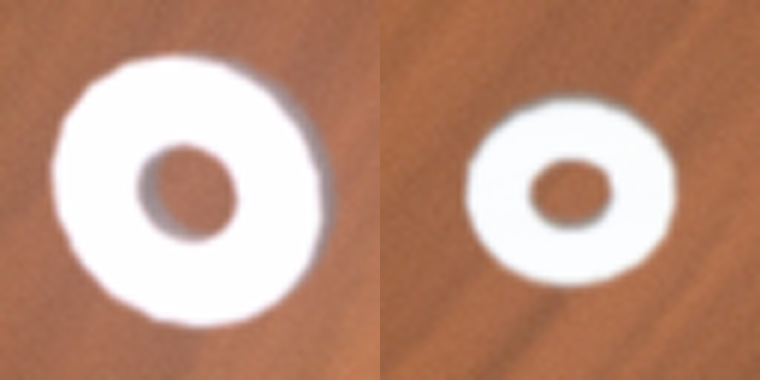

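The silver ring is 50 mm across with its top at about 13 mm, so it is spacer_medium. The other is 45 mm with its top at about 6 mm, so it is the washer. I'll grasp the bearing.

```bash
python3 -c "
from h import *
to(0.5067,0.3978,0.003,2.2)"
```

```text
t 8.050 pos [0.5119 0.3727 0.2388] rot [3.1412 0.0006 2.1977] F [-0.038  -0.0733 -0.0586] w 0.0849 q7 -0.02
GO [0.0236 0.0104 0.2358] [ 0.     0.001 -0.002]
```

Call:
carry_out:
  force: 50
  series:
    - [0.0236, 0.0104, 0.06, 0, 0, 0, 0]
    - [0.0236, 0.0104, 0.12, 0, 0, 0, 0]
    - [0.0236, 0.0104, 0.18, 0, 0, 0, 0]
    - [0.0236, 0.0104, 0.225, 0, 0, 0, 0]
    - [0.0236, 0.0104, 0.235, 0, 0, 0, 0]
    - [0.0236, 0.0104, 0.235, 0, 0, 0, 0]
    - [0.0236, 0.0104, 0.235, 0, 0, 0, 255]
    - [0.0236, 0.0104, 0.235, 0, 0, 0, 255]
    - [0.0236, 0.0104, 0.235, 0, 0, 0, 255]
    - [0.0236, 0.0104, 0.235, 0, 0, 0, 255]

```text
clock: 9.3
position: [0.5064, 0.4, 0.0055]
tool_rot: [3.139, -0.0, 2.2]
force: [-4.8, -3.7, 18.4]
grip_width: 0.0492
```

Call:
carry_out:
  series:
    - [0, 0, 0, 0, 0, 0, 255]
    - [0, 0, 0, 0, 0, 0, 255]

```text
clock: 9.55
position: [0.5065, 0.4001, 0.0055]
tool_rot: [3.139, -0.0, 2.2]
force: [-4.4, -4.0, 22.1]
grip_width: 0.0489
```

```bash
python3 -c "
from h import *
p,d,T=grab('wrist','w7')
to(0.5067,0.3978,0.003,2.2)"
```

```text
t 9.600 pos [0.5064 0.4001 0.0055] rot [ 3.1394 -0.0002  2.1998] F [-3.544  -4.3629 18.2387] w 0.0491 q7 -0.02
GO [-0.002  -0.0011  0.0025] [ 0.002 -0.    -0.   ]
```

View pics/w7.png

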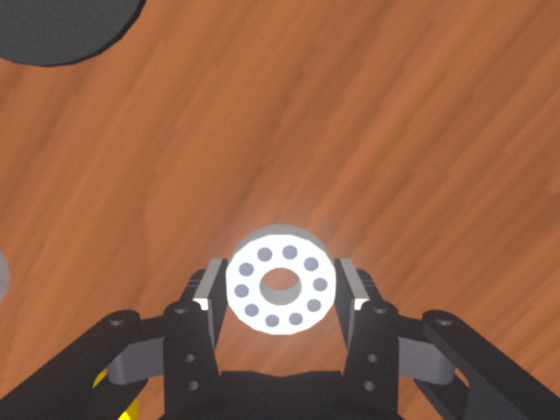

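Call:
carry_out:
  series:
    - [0, 0, -0.01, 0, 0, 0, 255]
    - [0, 0, -0.05, 0, 0, 0, 255]
    - [0, 0, -0.1, 0, 0, 0, 255]
    - [0, 0, -0.16, 0, 0, 0, 255]
    - [0, 0, -0.2, 0, 0, 0, 255]
    - [0, 0, -0.2, 0, 0, 0, 255]
    - [0, 0, -0.2, 0, 0, 0, 255]

```text
clock: 10.48
position: [0.5053, 0.3993, 0.2032]
tool_rot: [-3.141, -0.0, 2.2]
force: [-0.6, 0.5, -3.0]
grip_width: 0.0486
```

```bash
python3 -c "
from h import *
p,d,T=grab('wrist','w8')
K,E=cam('wrist',T)
to(0.5533,-0.0105,0.2,1.54)
cv2.imwrite('pics/w8x.png',cv2.resize(p[200:350,190:370],None,fx=4,fy=4,interpolation=2))
for dz in (0,.01,.02): print(proj(K,E,T[:3,3]+[0,0,dz]))
"
```

```text
t 10.525 pos [0.5052 0.3992 0.2025] rot [-3.1401  0.0001  2.1999] F [ 0.6123  0.6195 -1.6349] w 0.0490 q7 -0.05
GO [-0.3596 -0.2022  0.0029] [-0.001  0.001  0.66 ]
[[280.2187 273.6705]]
[[280.183  284.2133]]
[[280.1423 296.2066]]
```

View pics/w8x.png

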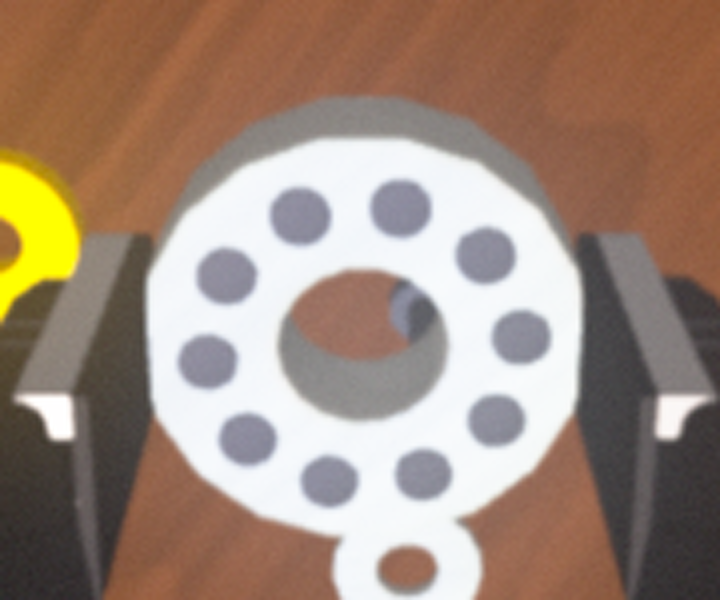

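```bash
cat >> h.py <<'E'
def held(fn,uv,h,yaw=1.55,sp=(0.5534,-0.0105)):
    p,T=load(fn); K,E=cam('wrist',T)
    P=onplane(K,E,uv,T[2,3]+h)[0]; o=T[:3,:3].T@(P-T[:3,3]); print('held offset tool',o)
    Rt=R.from_euler('xyz',[np.pi,0,yaw]).as_matrix(); w=Rt@o; g=np.array(sp)-w[:2]; print('place TCP xy',g)
    return g
E
python3 -c "
from h import *
g=held('w8',(280.75,286.25),0.0095)
p,T=load('w8');K,E=cam('wrist',T); q=(T[:3,3]+[0,0,.0095]-E[:3,3])@E[:3,:3];print('depth',q[2],'width px',.052*331/q[2])
to(g[0],g[1],0.2,1.55)
"
```

```text
held offset tool [-0.0013  0.0002 -0.0095]
place TCP xy [ 0.5532 -0.0092]
depth 0.1490944891233464 width px 115.44356938478423
t 10.525 pos [0.5052 0.3992 0.2025] rot [-3.1401  0.0001  2.1999] F [ 0.6123  0.6195 -1.6349] w 0.0490 q7 -0.05
GO [-0.3585 -0.2015  0.0029] [-0.001  0.001  0.65 ]
```

```bash
python3 -c "
from h import *
p,T=load('w8');K,E=cam('wrist',T);d=np.load('pics/w8_d.npy')
for u,v in ((280,312),(280,258),(240,284),(322,284),(262,322),(300,322)):
  P=E[:3,3]+ray(K,E,(u,v))[1][0]*d[v,u]; print((u,v),d[v,u],T[:3,:3].T@(P-T[:3,3]))
"
```

```text
(280, 312) 0.15461363 [-0.0154 -0.0001 -0.0084]
(280, 258) 0.14606065 [ 0.0123 -0.0001 -0.0089]
(240, 284) 0.14917718 [-0.0002 -0.0181 -0.0095]
(322, 284) 0.14813775 [ 0.0003  0.0187 -0.0104]
(262, 322) 0.15547627 [-0.0204 -0.0086 -0.0091]
(300, 322) 0.15441045 [-0.0198  0.0092 -0.01  ]
```

The depth reading agrees: the top face is 9.5 mm above the TCP and flat. I'll carry it to the spindle.

Call:
carry_out:
  series:
    - [-0.3585, -0.2015, 0, 0, 0, 0.65, 255]
    - [-0.3585, -0.2015, 0, 0, 0, 0.65, 255]
    - [-0.3585, -0.2015, 0, 0, 0, 0.65, 255]
    - [-0.3585, -0.2015, 0, 0, 0, 0.65, 255]
    - [-0.3585, -0.2015, 0, 0, 0, 0.65, 255]
    - [-0.3585, -0.2015, 0, 0, 0, 0.65, 255]
    - [-0.3585, -0.2015, 0, 0, 0, 0.65, 255]
    - [-0.3585, -0.2015, 0, 0, 0, 0.65, 255]
    - [-0.3585, -0.2015, 0, 0, 0, 0.65, 255]
    - [-0.3585, -0.2015, 0, 0, 0, 0.65, 255]

```text
clock: 11.78
position: [0.5535, -0.0076, 0.203]
tool_rot: [-3.141, -0.0, 1.552]
force: [-0.3, 0.8, -1.5]
grip_width: 0.0489
```

```bash
python3 -c "
from h import *
p,d,T=grab('wrist','w9')
K,E=cam('wrist',T)
to(0.5532,-0.0092,0.13,1.55)
cv2.imwrite('pics/w9x.png',cv2.resize(p[160:360,180:380],None,fx=3,fy=3,interpolation=2))
print(proj(K,E,[.5534,-.0105,.112]))
"
```

```text
t 11.825 pos [ 0.5535 -0.0077  0.2031] rot [-3.141  -0.0001  1.5515] F [-0.2136 -0.2257 -2.32  ] w 0.0484 q7 0.08
GO [-0.0015 -0.0003  0.0731] [-0.001 -0.     0.001]
[[280.853 219.41 ]]
```

View pics/w9x.png

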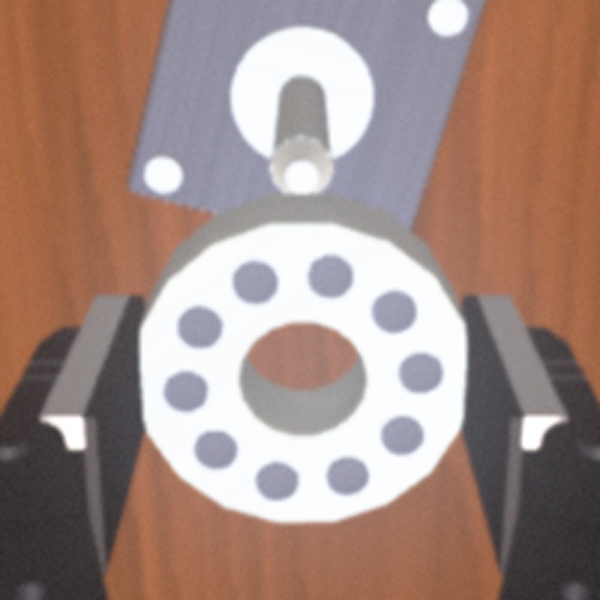

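The tip is seen at (280.7,218.7) and was predicted at (280.9,219.4), so they agree. Lowering now.

Call:
carry_out:
  series:
    - [-0.0015, 0, 0.05, 0, 0, 0, 255]
    - [-0.0015, 0, 0.08, 0, 0, 0, 255]
    - [-0.0015, 0, 0.1, 0, 0, 0, 255]
    - [-0.0015, 0, 0.12, 0, 0, 0, 255]
    - [-0.0015, 0, 0.14, 0, 0, 0, 255]
    - [-0.0015, 0, 0.155, 0, 0, 0, 255]
    - [-0.0015, 0, 0.163, 0, 0, 0, 255]
    - [-0.0015, 0, 0.165, 0, 0, 0, 255]
    - [-0.0015, 0, 0.165, 0, 0, 0, 255]

```text
clock: 12.95
position: [0.5535, -0.01, 0.0386]
tool_rot: [-3.141, -0.0, 1.55]
force: [-1.9, 3.8, -3.3]
grip_width: 0.0484
```

Call:
carry_out:
  series:
    - [0, 0, 0.001, 0, 0, 0, 90]
    - [0, 0, 0.001, 0, 0, 0, 90]
    - [0, 0, 0.001, 0, 0, 0, 0]
    - [0, 0, -0.04, 0, 0, 0, 0]
    - [0, 0, -0.1, 0, 0, 0, 0]
    - [0, 0, -0.165, 0, 0, 0, 0]
    - [0, 0, -0.2, 0, 0, 0, 0]
    - [0, 0, -0.2, 0, 0, 0, 0]

```text
clock: 13.95
position: [0.5551, -0.0106, 0.2416]
tool_rot: [3.136, -0.001, 1.55]
force: [-0.5, 0.2, -0.8]
grip_width: 0.0854
```

```bash
python3 -c "
from h import *
p,d,T=grab('wrist','w10')
K,E=cam('wrist',T)
cv2.imwrite('pics/w10x.png',cv2.resize(p[100:320,180:380],None,fx=2.7,fy=2.7,interpolation=2))
rings(p,K,E,0.045)
p,d,T=grab('side','s10')
cv2.imwrite('pics/s10x.png',cv2.resize(p[140:270,200:340],None,fx=4,fy=4,interpolation=2))
to(.379,.310,.22,2.26)
"
```

```text
px [537. 322.] c [ 0.8591 -0.1863] d [0.0201 0.0609] hole None
px [277. 179.] c [ 0.5525 -0.0061] d [0.1057 0.1063] hole (array([ 0.5586, -0.0132]), array([0.0034, 0.007 ]))
px [512.  52.] c [0.7747 0.1085] d [0.0491 0.0502] hole (array([0.7927, 0.1256]), array([0.0034, 0.0083]))
t 14.050 pos [ 0.5537 -0.0104  0.2385] rot [ 3.1407 -0.0002  1.5497] F [-0.6577  0.3812 -0.5532] w 0.0852 q7 0.07
GO [ 0.3167 -0.1814  0.0184] [ 0.001  0.    -0.71 ]
```

View pics/w10x.png

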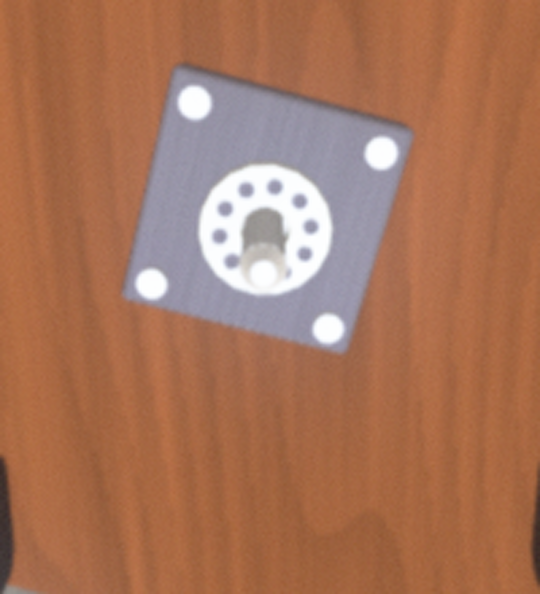

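View pics/s10x.png

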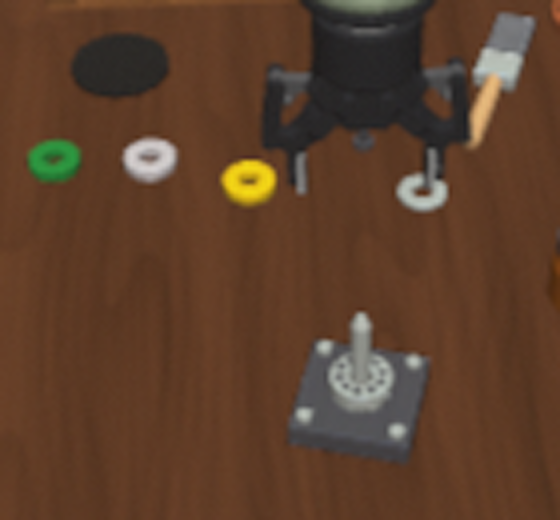

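The bearing sits around the spindle at crop (265,229), and the side view shows it flat. Moving to the spacer, and I'll check the bearing height by depth on the way.

Call:
carry_out:
  series:
    - [0.3167, -0.1814, 0.01, 0, 0, -0.71, 0]
    - [0.3167, -0.1814, 0.01, 0, 0, -0.71, 0]
    - [0.3167, -0.1814, 0.01, 0, 0, -0.71, 0]
    - [0.3167, -0.1814, 0.01, 0, 0, -0.71, 0]
    - [0.3167, -0.1814, 0.01, 0, 0, -0.71, 0]
    - [0.3167, -0.1814, 0.01, 0, 0, -0.71, 0]
    - [0.3167, -0.1814, 0.01, 0, 0, -0.71, 0]
    - [0.3167, -0.1814, 0.01, 0, 0, -0.71, 0]
    - [0.3167, -0.1814, 0.01, 0, 0, -0.71, 0]

```text
clock: 15.18
position: [0.3794, 0.3089, 0.228]
tool_rot: [-3.141, 0.0, 2.258]
force: [-0.3, 0.3, 0.2]
grip_width: 0.0854
```

```bash
python3 -c "
from h import *
p,T=load('w10');K,E=cam('wrist',T);d=np.load('pics/w10_d.npy')
for u,v in ((260,185),(298,190),(278,165),(290,201)):
  print(E[:3,3]+ray(K,E,(u,v))[1][0]*d[v,u])
print('ring c',onplane(K,E,(180+265/2.7,100+229/2.7),.045))
p,d,T=grab('wrist','w11')
K,E=cam('wrist',T)
rings(p,K,E,0.012)
to(.379,.310,.004,2.26)
"
```

```text
[ 0.5349 -0.0103  0.0449]
[ 0.5746 -0.0166  0.0451]
[0.5543 0.01   0.0434]
[ 0.566  -0.0282  0.0455]
ring c [[ 0.5539 -0.0106  0.045 ]]
px [527. 304.] c [0.6782 0.3563] d [0.0647 0.1768] hole None
px [279. 179.] c [0.3778 0.3089] d [0.0496 0.0502] hole (array([0.3776, 0.3092]), array([0.0169, 0.0182]))
px [545.  17.] c [0.474 0.594] d [0.0055 0.0598] hole None
t 15.225 pos [0.3795 0.309  0.2282] rot [-3.1412  0.0003  2.2579] F [ 0.2155 -0.2412 -0.1372] w 0.0856 q7 -0.07
GO [0.0012 0.0003 0.2242] [-0.     0.    -0.002]
```

View pics/w11.png

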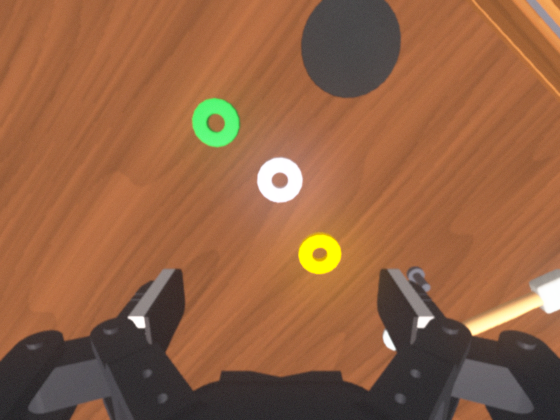

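The bearing is confirmed: its top is at 0.045 and it is centred at (0.554,-0.0106). I'll grasp the silver spacer at (279,179); the green ring at (215,122) and yellow ring at (320,254) are the decoys and are clear of the jaws.

Call:
carry_out:
  force: 50
  series:
    - [0.0002, -0.0013, 0.06, 0, 0, 0, 0]
    - [0.0002, -0.0013, 0.12, 0, 0, 0, 0]
    - [0.0002, -0.0013, 0.18, 0, 0, 0, 0]
    - [0.0002, -0.0013, 0.215, 0, 0, 0, 0]
    - [0.0002, -0.0013, 0.222, 0, 0, 0, 0]
    - [0.0002, -0.0013, 0.222, 0, 0, 0, 255]
    - [0.0002, -0.0013, 0.222, 0, 0, 0, 255]
    - [0.0002, -0.0013, 0.222, 0, 0, 0, 255]
    - [0.0002, -0.0013, 0.222, 0, 0, 0, 255]
    - [0.0002, -0.0013, 0.222, 0, 0, 0, 255]

```text
clock: 16.48
position: [0.3785, 0.3099, 0.0083]
tool_rot: [3.139, -0.0, 2.26]
force: [-2.1, -2.8, 20.8]
grip_width: 0.0453
```

Call:
carry_out:
  series:
    - [0, 0, 0, 0, 0, 0, 255]
    - [0, 0, -0.01, 0, 0, 0, 255]
    - [0, 0, -0.05, 0, 0, 0, 255]
    - [0, 0, -0.1, 0, 0, 0, 255]
    - [0, 0, -0.16, 0, 0, 0, 255]
    - [0, 0, -0.2, 0, 0, 0, 255]
    - [0, 0, -0.2, 0, 0, 0, 255]
    - [0, 0, -0.2, 0, 0, 0, 255]

```text
clock: 17.48
position: [0.3775, 0.3092, 0.2065]
tool_rot: [3.141, -0.0, 2.26]
force: [1.1, -0.0, -1.1]
grip_width: 0.0443
```

```bash
cat >> h.py <<'E'
def heldshot(fn):
    p,d,T=grab('wrist',fn); K,E=cam('wrist',T)
    cv2.imwrite(f'pics/{fn}x.png',cv2.resize(p[190:370,180:380],None,fx=3,fy=3,interpolation=2))
    for u,v in ((280,312),(280,258),(252,285),(308,285),(280,318),(262,305),(300,305)):
        P=E[:3,3]+ray(K,E,(u,v))[1][0]*d[v,u]; print((u,v),T[:3,:3].T@(P-T[:3,3]))
E
python3 -c "
from h import *
heldshot('w12')
to(.5533,-.0092,.2,1.55)
"
```

```text
(280, 312) [-0.0192 -0.0001 -0.0028]
(280, 258) [ 0.0097 -0.0001 -0.0034]
(252, 285) [-0.0045 -0.0133 -0.0028]
(308, 285) [-0.0043  0.0131 -0.0032]
(280, 318) [-0.022  -0.0001 -0.0038]
(262, 305) [-0.0148 -0.0087 -0.0037]
(300, 305) [-0.0157  0.0096 -0.0022]
t 17.525 pos [0.3774 0.309  0.206 ] rot [-3.1408  0.      2.2598] F [-0.1383  0.5886 -0.9647] w 0.0445 q7 -0.06
GO [-0.3575 -0.0665  0.006 ] [-0.001  0.     0.71 ]
```

View pics/w12x.png

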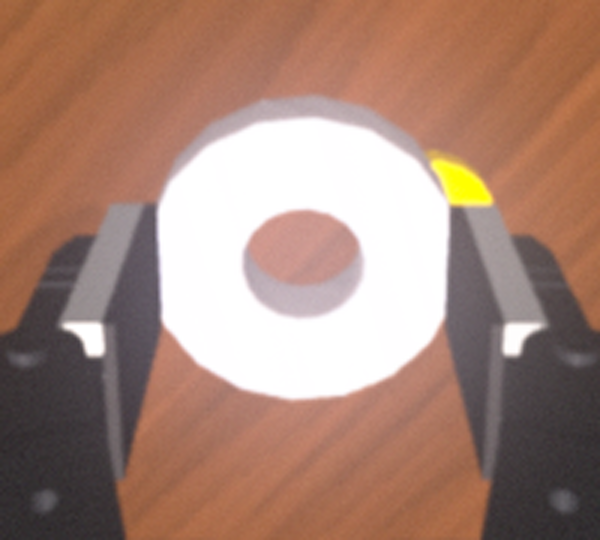

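```bash
python3 -c "
from h import *
g=held('w12',(281,277.7),0.0031,sp=(0.5534,-0.0104))
to(g[0],g[1],.205,1.55)
"
```

```text
held offset tool [-0.0005  0.0004 -0.0031]
place TCP xy [ 0.553  -0.0099]
t 17.525 pos [0.3774 0.309  0.206 ] rot [-3.1408  0.      2.2598] F [-0.1383  0.5886 -0.9647] w 0.0445 q7 -0.06
GO [-0.3578 -0.0672  0.001 ] [-0.001  0.     0.71 ]
```

Call:
carry_out:
  series:
    - [-0.3578, -0.0672, 0, 0, 0, 0.71, 255]
    - [-0.3578, -0.0672, 0, 0, 0, 0.71, 255]
    - [-0.3578, -0.0672, 0, 0, 0, 0.71, 255]
    - [-0.3578, -0.0672, 0, 0, 0, 0.71, 255]
    - [-0.3578, -0.0672, 0, 0, 0, 0.71, 255]
    - [-0.3578, -0.0672, 0, 0, 0, 0.71, 255]
    - [-0.3578, -0.0672, 0, 0, 0, 0.71, 255]
    - [-0.3578, -0.0672, 0, 0, 0, 0.71, 255]
    - [-0.3578, -0.0672, 0, 0, 0, 0.71, 255]

```text
clock: 18.65
position: [0.5529, -0.0084, 0.206]
tool_rot: [-3.141, -0.0, 1.551]
force: [0.3, 0.0, -1.4]
grip_width: 0.0443
```

```bash
python3 -c "
from h import *
heldshot('w13')
to(.5530,-.0099,.0555,1.55)
"
```

```text
(280, 312) [-0.0193 -0.0004 -0.0026]
(280, 258) [ 0.0099 -0.0003 -0.0036]
(252, 285) [-0.0036 -0.0135 -0.0042]
(308, 285) [-0.0043  0.0129 -0.003 ]
(280, 318) [-0.0225 -0.0004 -0.0028]
(262, 305) [-0.0152 -0.0091 -0.0029]
(300, 305) [-0.0156  0.0093 -0.0022]
t 18.700 pos [ 0.5531 -0.0084  0.2062] rot [-3.141  -0.0002  1.5515] F [-1.0355  0.264  -1.7571] w 0.0444 q7 0.08
GO [-0.0015  0.0001  0.1507] [-0.001 -0.     0.001]
```

View pics/w13x.png

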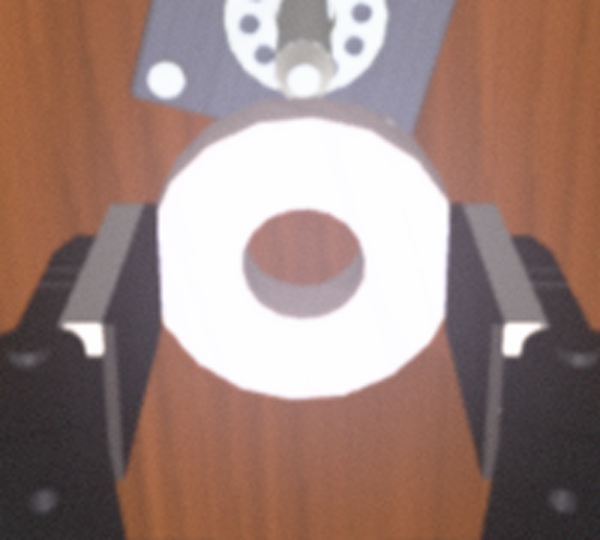

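The hold is unchanged, with the spindle tip just ahead of the ring. Lowering.

Call:
carry_out:
  series:
    - [-0.0015, 0, 0.05, 0, 0, 0, 255]
    - [-0.0015, 0, 0.08, 0, 0, 0, 255]
    - [-0.0015, 0, 0.1, 0, 0, 0, 255]
    - [-0.0015, 0, 0.12, 0, 0, 0, 255]
    - [-0.0015, 0, 0.14, 0, 0, 0, 255]
    - [-0.0015, 0, 0.148, 0, 0, 0, 255]
    - [-0.0015, 0, 0.151, 0, 0, 0, 255]
    - [-0.0015, 0, 0.151, 0, 0, 0, 255]

```text
clock: 19.7
position: [0.5535, -0.0108, 0.0558]
tool_rot: [3.141, -0.0, 1.55]
force: [-0.7, 0.3, -0.8]
grip_width: 0.0446
```

Call:
carry_out:
  series:
    - [0, 0, 0.001, 0, 0, 0, 90]
    - [0, 0, 0.001, 0, 0, 0, 90]
    - [0, 0, 0.001, 0, 0, 0, 0]
    - [0, 0, -0.04, 0, 0, 0, 0]
    - [0, 0, -0.1, 0, 0, 0, 0]
    - [0, 0, -0.165, 0, 0, 0, 0]
    - [0, 0, -0.185, 0, 0, 0, 0]
    - [0, 0, -0.185, 0, 0, 0, 0]
    - [0, 0, -0.185, 0, 0, 0, 0]

```text
clock: 20.82
position: [0.5529, -0.011, 0.2396]
tool_rot: [-3.141, 0.0, 1.55]
force: [-0.7, 0.3, -0.2]
grip_width: 0.0855
```

```bash
python3 -c "
from h import *
p,d,T=grab('wrist','w14')
K,E=cam('wrist',T)
cv2.imwrite('pics/w14x.png',cv2.resize(p[100:320,180:380],None,fx=2.7,fy=2.7,interpolation=2))
for u,v in ((262,190),(296,190),(278,170),(290,203)):
  print(E[:3,3]+ray(K,E,(u,v))[1][0]*d[v,u])
p,d,T=grab('side','s14')
cv2.imwrite('pics/s14x.png',cv2.resize(p[140:270,200:340],None,fx=4,fy=4,interpolation=2))
to(.630,.250,.24,1.95)
"
```

```text
[ 0.5337 -0.0131  0.0562]
[ 0.568  -0.0137  0.0566]
[0.5504 0.0073 0.0581]
[ 0.5618 -0.0274  0.0558]
t 20.925 pos [ 0.5529 -0.0111  0.2393] rot [-3.1398  0.0004  1.5497] F [-0.2623 -0.4938  0.447 ] w 0.0855 q7 0.08
GO [ 0.2627  0.0716 -0.0009] [-0.002  0.    -0.4  ]
```

View pics/w14x.png

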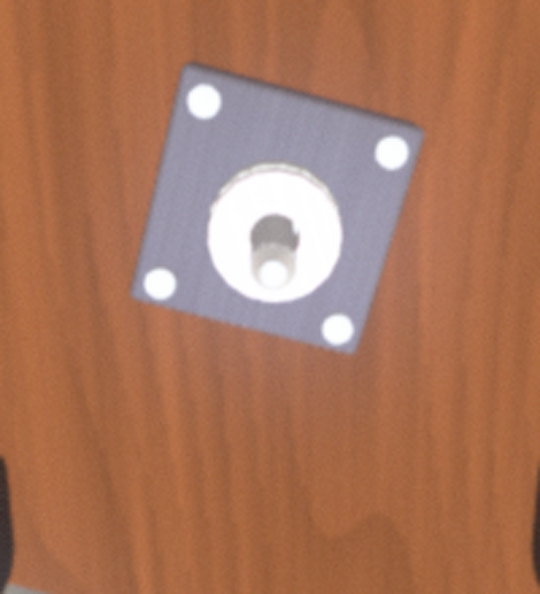

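View pics/s14x.png

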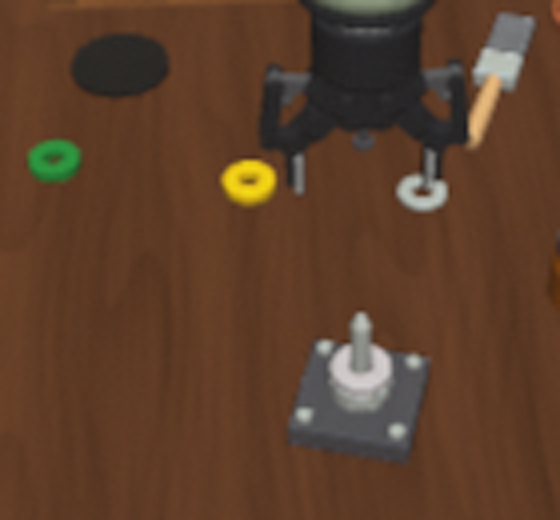

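The spacer top reads 0.0567 (expected 0.057) and it is centred. Next is the washer.

Call:
carry_out:
  series:
    - [0.2627, 0.0716, 0, 0, 0, -0.4, 0]
    - [0.2627, 0.0716, 0, 0, 0, -0.4, 0]
    - [0.2627, 0.0716, 0, 0, 0, -0.4, 0]
    - [0.2627, 0.0716, 0, 0, 0, -0.4, 0]
    - [0.2627, 0.0716, 0, 0, 0, -0.4, 0]
    - [0.2627, 0.0716, 0, 0, 0, -0.4, 0]
    - [0.2627, 0.0716, 0, 0, 0, -0.4, 0]
    - [0.2627, 0.0716, 0, 0, 0, -0.4, 0]

```text
clock: 21.92
position: [0.6306, 0.2487, 0.2404]
tool_rot: [-3.141, 0.0, 1.948]
force: [0.3, -0.2, 0.2]
grip_width: 0.0853
```

```bash
python3 -c "
from h import *
p,d,T=grab('wrist','w15')
K,E=cam('wrist',T)
rings(p,K,E,0.006)
to(.630,.250,.004,1.95)
"
```

```text
px [533. 282.] c [0.9824 0.2281] d [0.0966 0.188 ] hole None
px [483. 257.] c [0.9005 0.2437] d [0.0375 0.233 ] hole None
px [281. 178.] c [0.6319 0.2481] d [0.0452 0.0456] hole (array([0.6321, 0.2481]), array([0.018 , 0.0183]))
px [422.  70.] c [0.7312 0.4243] d [0.0427 0.1981] hole None
t 21.975 pos [0.6306 0.249  0.2405] rot [-3.1416  0.0002  1.9484] F [-0.6351 -0.2332 -0.5258] w 0.0853 q7 0.04
GO [ 0.0012 -0.0001  0.2365] [-0.     0.    -0.002]
```

View pics/w15.png

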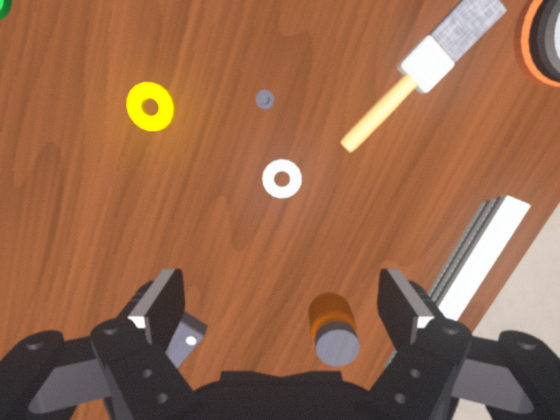

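The washer is at (281,178), 45.5 mm across, with nothing in the jaws' way (bolt at (264,99), jar at (333,330)). Grasping it.

Call:
carry_out:
  force: 50
  series:
    - [-0.0014, 0.001, 0.06, 0, 0, 0, 0]
    - [-0.0014, 0.001, 0.12, 0, 0, 0, 0]
    - [-0.0014, 0.001, 0.18, 0, 0, 0, 0]
    - [-0.0014, 0.001, 0.225, 0, 0, 0, 0]
    - [-0.0014, 0.001, 0.2345, 0, 0, 0, 0]
    - [-0.0014, 0.001, 0.2345, 0, 0, 0, 255]
    - [-0.0014, 0.001, 0.2345, 0, 0, 0, 255]
    - [-0.0014, 0.001, 0.2345, 0, 0, 0, 255]
    - [-0.0014, 0.001, 0.2345, 0, 0, 0, 255]
    - [-0.0014, 0.001, 0.2345, 0, 0, 0, 255]

```text
clock: 23.22
position: [0.632, 0.2493, 0.0062]
tool_rot: [3.141, -0.0, 1.95]
force: [-0.0, 0.1, 0.3]
grip_width: 0.0003
```

Call:
carry_out:
  series:
    - [0, 0, 0, 0, 0, 0, 255]
    - [0, 0, -0.01, 0, 0, 0, 255]
    - [0, 0, -0.05, 0, 0, 0, 255]
    - [0, 0, -0.1, 0, 0, 0, 255]
    - [0, 0, -0.16, 0, 0, 0, 255]
    - [0, 0, -0.2, 0, 0, 0, 255]
    - [0, 0, -0.2, 0, 0, 0, 255]
    - [0, 0, -0.2, 0, 0, 0, 255]

```text
clock: 24.22
position: [0.6316, 0.2491, 0.2057]
tool_rot: [-3.141, -0.0, 1.95]
force: [0.7, -0.3, -0.4]
grip_width: -0.0
```

```bash
python3 -c "
from h import *
heldshot('w16')
to(.5533,-.0099,.2,1.55)
"
```

```text
(280, 312) [ 0.0042 -0.0001 -0.0376]
(280, 258) [ 0.0116 -0.0002 -0.0072]
(252, 285) [ 0.0072 -0.0115 -0.0233]
(308, 285) [ 0.0068  0.0112 -0.0226]
(280, 318) [ 0.0015 -0.0001 -0.0373]
(262, 305) [ 0.0127 -0.0061 -0.0461]
(300, 305) [ 0.0129  0.0066 -0.0464]
t 24.275 pos [0.6314 0.249  0.2051] rot [-3.1403  0.0001  1.9498] F [ 0.4804 -0.3022 -0.4915] w -0.0002 q7 0.05
GO [-0.2116 -0.1684  0.0054] [-0.001  0.     0.4  ]
```

View pics/w16x.png

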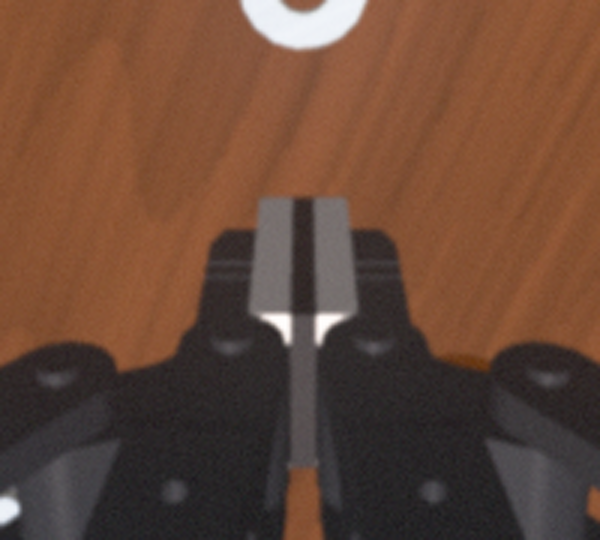

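The fingers closed over the top of the washer, which is still lying at crop (305,0). I need to know how far the tips sit behind the TCP at this opening, so I'll calibrate that from the pad-tip rows.

```bash
python3 -c "
from h import *
K,E=cam('wrist',np.eye(4))
for w in (0,.0225,.0245,.0425):
  print(w,[ (r,proj(K,E,[[.011,w,-r]])[0].round(1)) for r in (0,.004,.008,.013)])
a=cv2.imread('pics/w16.png')[230:300,230:330];b=cv2.imread('pics/w12.png')[230:300,200:300];c=cv2.imread('pics/w15.png')[230:330,100:200]
b2=cv2.imread('pics/w8.png')[230:300,180:280]
cv2.imwrite('pics/tips.png',np.hstack([cv2.resize(x[:70],(400,280),interpolation=2) for x in (a,b)]))
cv2.imwrite('pics/tips2.png',np.hstack([cv2.resize(x[:70],(400,280),interpolation=2) for x in (b2,c[30:])]))
"
```

```text
0 [(0, array([280.4, 252.6])), (0.004, array([280.4, 256.2])), (0.008, array([280.4, 260. ])), (0.013, array([280.4, 265.1]))]
0.0225 [(0, array([328.5, 252.6])), (0.004, array([329.7, 256.2])), (0.008, array([330.9, 260. ])), (0.013, array([332.6, 265. ]))]
0.0245 [(0, array([332.7, 252.6])), (0.004, array([334.1, 256.2])), (0.008, array([335.4, 260. ])), (0.013, array([337.3, 265. ]))]
0.0425 [(0, array([371.2, 252.5])), (0.004, array([373.5, 256.1])), (0.008, array([375.9, 259.9])), (0.013, array([379.1, 265. ]))]
```

View pics/tips.png

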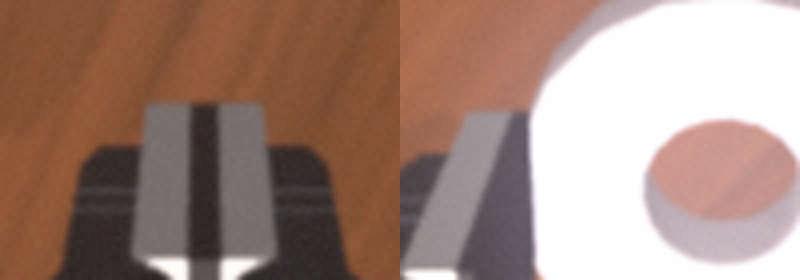

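View pics/tips2.png

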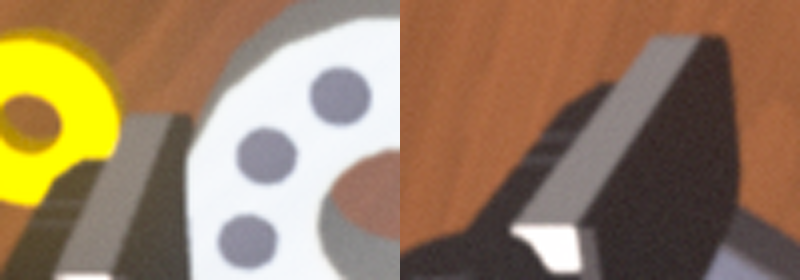

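```bash
python3 -c "
from h import *
p,T=load('w16');K,E=cam('wrist',T)
rings(p,K,E,0.006)
to(.632,.2481,-0.001,1.95)
"
```

```text
px [541. 299.] c [0.9684 0.2275] d [0.0601 0.1156] hole None
px [501. 270.] c [0.903  0.2463] d [0.0367 0.2246] hole None
px [281. 185.] c [0.6319 0.2481] d [0.0452 0.0455] hole (array([0.6319, 0.2481]), array([0.0183, 0.0184]))
px [468.  37.] c [0.7384 0.4371] d [0.0443 0.1181] hole None
t 24.275 pos [0.6314 0.249  0.2051] rot [-3.1403  0.0001  1.9498] F [ 0.4804 -0.3022 -0.4915] w -0.0002 q7 0.05
GO [-0.001   0.0005  0.2061] [-0.001  0.    -0.   ]
```

The tips sit about 2.5 mm behind the TCP at this opening, and the washer hasn't moved (0.632, 0.248). Retrying lower.

Call:
carry_out:
  force: 50
  series:
    - [-0.001, 0.0005, 0.04, 0, 0, 0, 0]
    - [-0.001, 0.0005, 0.09, 0, 0, 0, 0]
    - [-0.001, 0.0005, 0.14, 0, 0, 0, 0]
    - [-0.001, 0.0005, 0.19, 0, 0, 0, 0]
    - [-0.001, 0.0005, 0.206, 0, 0, 0, 0]
    - [-0.001, 0.0005, 0.206, 0, 0, 0, 0]
    - [-0.001, 0.0005, 0.206, 0, 0, 0, 255]
    - [-0.001, 0.0005, 0.206, 0, 0, 0, 255]
    - [-0.001, 0.0005, 0.206, 0, 0, 0, 255]
    - [-0.001, 0.0005, 0.206, 0, 0, 0, 255]

```text
clock: 25.52
position: [0.6336, 0.2488, 0.002]
tool_rot: [3.139, -0.0, 1.95]
force: [-5.7, -1.9, 18.7]
grip_width: 0.0418
```

Call:
carry_out:
  series:
    - [0, 0, 0, 0, 0, 0, 255]
    - [0, 0, -0.01, 0, 0, 0, 255]
    - [0, 0, -0.05, 0, 0, 0, 255]
    - [0, 0, -0.1, 0, 0, 0, 255]
    - [0, 0, -0.16, 0, 0, 0, 255]
    - [0, 0, -0.205, 0, 0, 0, 255]
    - [0, 0, -0.205, 0, 0, 0, 255]
    - [0, 0, -0.205, 0, 0, 0, 255]

```text
clock: 26.52
position: [0.6324, 0.2484, 0.2048]
tool_rot: [-3.141, -0.0, 1.95]
force: [1.0, 1.1, -0.8]
grip_width: 0.0412
```

```bash
python3 -c "
from h import *
heldshot('w17')
to(.5533,-.0099,.205,1.55)
"
```

```text
(280, 312) [-0.0189 -0.0002 -0.0032]
(280, 258) [ 0.0095 -0.0002 -0.0026]
(252, 285) [-0.0037 -0.0133 -0.004 ]
(308, 285) [-0.0035  0.0129 -0.0044]
(280, 318) [-0.0233 -0.0002 -0.0017]
(262, 305) [-0.0152 -0.0089 -0.0029]
(300, 305) [-0.0149  0.0094 -0.0033]
t 26.575 pos [0.6322 0.2483 0.2041] rot [-3.1403 -0.      1.9499] F [-0.1404  0.2795 -1.203 ] w 0.0415 q7 0.05
GO [-0.2107 -0.1689 -0.0007] [-0.001  0.     0.4  ]
```

View pics/w17x.png

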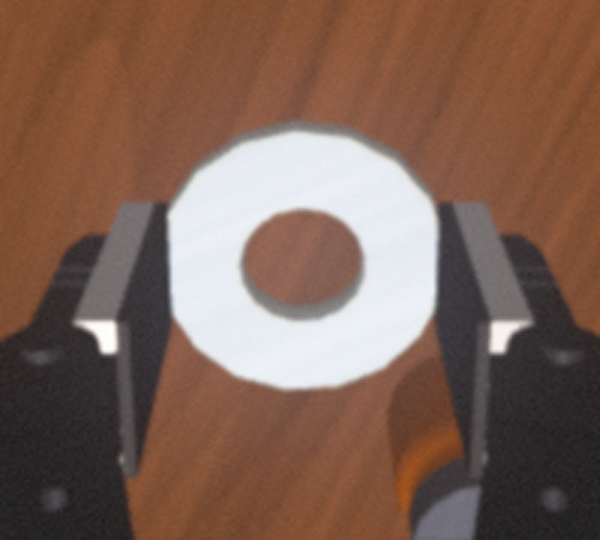

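```bash
python3 -c "
from h import *
g=held('w17',(281,278),0.0033,sp=(0.5534,-0.0104))
to(g[0],g[1],.205,1.55)
"
```

```text
held offset tool [-0.0005  0.0003 -0.0033]
place TCP xy [ 0.5531 -0.0099]
t 26.575 pos [0.6322 0.2483 0.2041] rot [-3.1403 -0.      1.9499] F [-0.1404  0.2795 -1.203 ] w 0.0415 q7 0.05
GO [-0.2107 -0.169  -0.0007] [-0.001  0.     0.4  ]
```

Call:
carry_out:
  series:
    - [-0.2107, -0.169, 0, 0, 0, 0.4, 255]
    - [-0.2107, -0.169, 0, 0, 0, 0.4, 255]
    - [-0.2107, -0.169, 0, 0, 0, 0.4, 255]
    - [-0.2107, -0.169, 0, 0, 0, 0.4, 255]
    - [-0.2107, -0.169, 0, 0, 0, 0.4, 255]
    - [-0.2107, -0.169, 0, 0, 0, 0.4, 255]
    - [-0.2107, -0.169, 0, 0, 0, 0.4, 255]
    - [-0.2107, -0.169, 0, 0, 0, 0.4, 255]
    - [-0.2107, -0.169, 0, 0, 0, 0.4, 255]

```text
clock: 27.7
position: [0.5538, -0.009, 0.2047]
tool_rot: [-3.141, 0.0, 1.551]
force: [-0.2, -0.4, 0.3]
grip_width: 0.0416
```

```bash
python3 -c "
from h import *
heldshot('w18')
to(.5531,-.0099,.0605,1.55)
"
```

```text
(280, 312) [-0.019  -0.0004 -0.003 ]
(280, 258) [ 0.0097 -0.0003 -0.0031]
(252, 285) [-0.0045 -0.0137 -0.0025]
(308, 285) [-0.0038  0.0128 -0.0039]
(280, 318) [-0.022  -0.0004 -0.0036]
(262, 305) [-0.0148 -0.009  -0.0035]
(300, 305) [-0.0144  0.0092 -0.0041]
t 27.750 pos [ 0.5538 -0.0092  0.2047] rot [-3.1414  0.0001  1.5507] F [ 0.1145 -0.8681 -1.0891] w 0.0416 q7 0.09
GO [-0.0007 -0.0006  0.1442] [-0.     0.     0.001]
```

View pics/w18x.png

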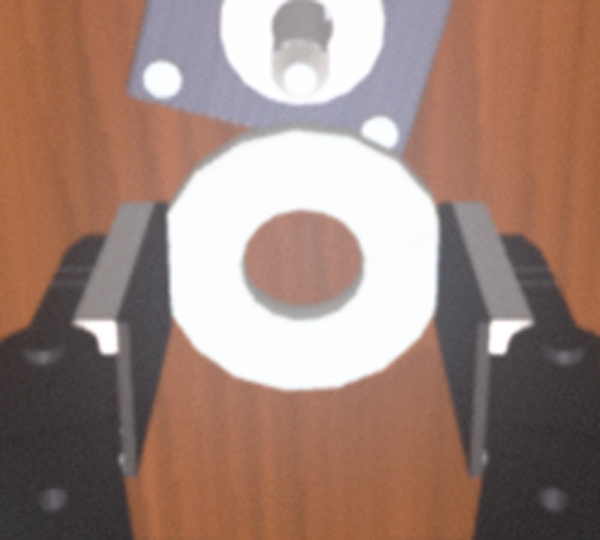

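Call:
carry_out:
  series:
    - [-0.0007, -0.0006, 0.05, 0, 0, 0, 255]
    - [-0.0007, -0.0006, 0.08, 0, 0, 0, 255]
    - [-0.0007, -0.0006, 0.1, 0, 0, 0, 255]
    - [-0.0007, -0.0006, 0.12, 0, 0, 0, 255]
    - [-0.0007, -0.0006, 0.135, 0, 0, 0, 255]
    - [-0.0007, -0.0006, 0.142, 0, 0, 0, 255]
    - [-0.0007, -0.0006, 0.144, 0, 0, 0, 255]
    - [-0.0007, -0.0006, 0.144, 0, 0, 0, 255]

```text
clock: 28.75
position: [0.5534, -0.0106, 0.0613]
tool_rot: [3.141, -0.0, 1.55]
force: [0.1, 0.1, -1.0]
grip_width: 0.0416
```

Call:
carry_out:
  series:
    - [0, 0, 0, 0, 0, 0, 90]
    - [0, 0, 0, 0, 0, 0, 90]
    - [0, 0, 0, 0, 0, 0, 0]
    - [0, 0, -0.04, 0, 0, 0, 0]
    - [0, 0, -0.1, 0, 0, 0, 0]
    - [0, 0, -0.165, 0, 0, 0, 0]
    - [0, 0, -0.18, 0, 0, 0, 0]
    - [0, 0, -0.18, 0, 0, 0, 0]
    - [0, 0, -0.18, 0, 0, 0, 0]

```text
clock: 29.88
position: [0.5526, -0.0104, 0.24]
tool_rot: [-3.14, 0.0, 1.55]
force: [0.0, 0.1, -0.6]
grip_width: 0.0853
```

```bash
python3 -c "
from h import *
p,d,T=grab('wrist','w19')
K,E=cam('wrist',T)
cv2.imwrite('pics/w19x.png',cv2.resize(p[100:320,180:380],None,fx=2.7,fy=2.7,interpolation=2))
for u,v in ((264,190),(296,190),(278,170),(290,203)):
  print(E[:3,3]+ray(K,E,(u,v))[1][0]*d[v,u])
to(.43,-.228,.24,1.1)
"
```

```text
[ 0.5357 -0.0112  0.0624]
[ 0.5674 -0.0117  0.0632]
[0.55   0.0085 0.0628]
[ 0.5613 -0.0249  0.0632]
t 29.925 pos [ 0.5526 -0.0105  0.2398] rot [-3.1399  0.0003  1.5498] F [0.1401 0.762  0.0222] w 0.0854 q7 0.08
GO [-0.22   -0.118   0.0001] [-0.002  0.001  0.45 ]
```

View pics/w19x.png

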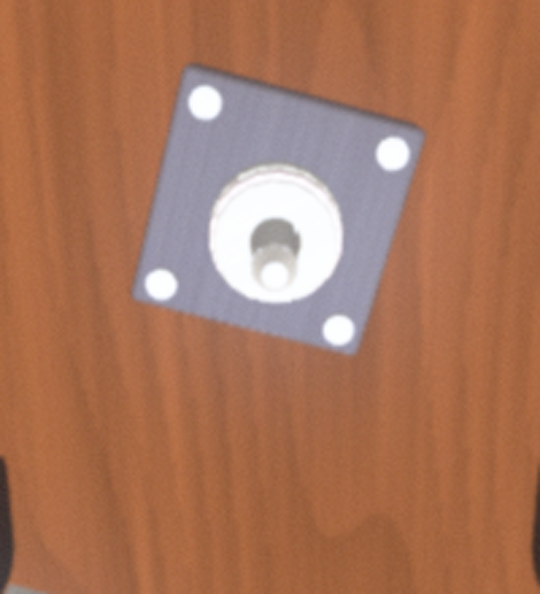

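The washer top reads 0.063, as expected, and it is flat. Next I look at the nut from above.

Call:
carry_out:
  series:
    - [-0.22, -0.118, 0, 0, 0, 0.35, 0]
    - [-0.22, -0.118, 0, 0, 0, 0.35, 0]
    - [-0.22, -0.118, 0, 0, 0, 0.35, 0]
    - [-0.22, -0.118, 0, 0, 0, 0.35, 0]
    - [-0.22, -0.118, 0, 0, 0, 0.35, 0]
    - [-0.22, -0.118, 0, 0, 0, 0.35, 0]
    - [-0.22, -0.118, 0, 0, 0, 0.35, 0]
    - [-0.22, -0.118, 0, 0, 0, 0.35, 0]
    - [-0.22, -0.118, 0, 0, 0, 0.35, 0]

```text
clock: 31.05
position: [0.4307, -0.2276, 0.2408]
tool_rot: [-3.141, 0.0, 1.201]
force: [0.3, -0.1, -0.7]
grip_width: 0.0853
```

```bash
python3 -c "
from h import *
p,d,T=grab('wrist','w20')
K,E=cam('wrist',T)
cv2.imwrite('pics/w20x.png',cv2.resize(p[100:300,190:390],None,fx=3,fy=3,interpolation=2))
to(.43,-.228,.24,1.2)
"
```

```text
t 31.100 pos [ 0.4307 -0.2277  0.2409] rot [-3.1415  0.0001  1.2005] F [-0.4198 -0.3623 -0.1842] w 0.0856 q7 0.22
GO [-0.0006 -0.0005  0.0009] [-0.     0.     0.001]
```

View pics/w20x.png

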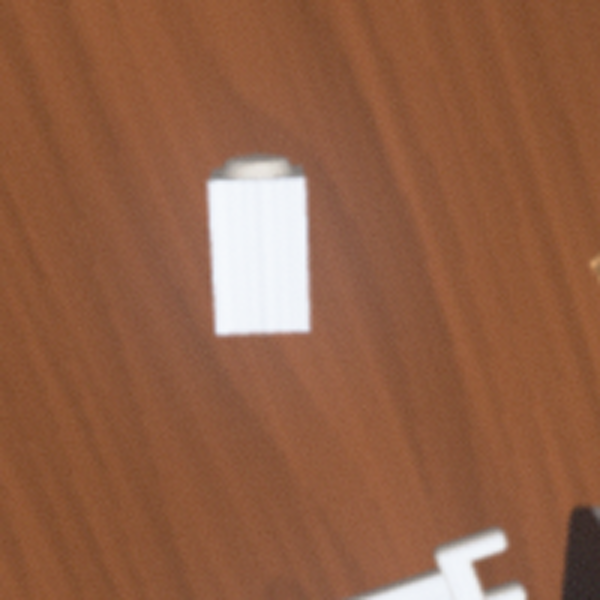

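The nut's top-face corners are at crop (208,181), (305,178), (310,332) and (216,334). The crown is at the top, on the +tool-x side.

```bash
python3 -c "
from h import *
p,T=load('w20');K,E=cam('wrist',T)
c=np.array([onplane(K,E,(190+u/3,100+v/3),.034)[0] for u,v in [(208,181),(305,178),(310,332),(216,334)]])
print(c); crown=c[:2].mean(0);op=c[2:].mean(0);n=crown-op;print('crown',crown,'open',op,np.linalg.norm(n),'heading',np.arctan2(n[1],n[0]),'w',np.linalg.norm(c[0]-c[1]),np.linalg.norm(c[2]-c[3]))
d=np.load('pics/w20_d.npy')
for u,v in [(255,165),(265,180),(275,205)]: print(E[:3,3]+ray(K,E,(u,v))[1][0]*d[v,u])
Ks,Es=cam('scene')
S=lambda u,v:(40+u/3.3,150+v/3.3)
# scene top corners: crown-left etc
for k in range(4): print(k, proj(Ks,Es,c[k]), 'crop',(proj(Ks,Es,c[k])-[40,150])*3.3)
for k,s in [(0,(635,108)),(1,(672,100)),(2,(652,65)),(3,(615,75))]:
  pass
print(two(ray(Ks,Es,S(635,108)),ray(K,E,(190+305/3,100+178/3))), two(ray(Ks,Es,S(672,100)),ray(K,E,(190+208/3,100+181/3))))
"
```

```text
[[ 0.418  -0.197   0.034 ]
 [ 0.4502 -0.2084  0.034 ]
 [ 0.4319 -0.2619  0.034 ]
 [ 0.3994 -0.2501  0.034 ]]
crown [ 0.4341 -0.2027  0.034 ] open [ 0.4156 -0.256   0.034 ] 0.056418806698983345 heading 1.237490842330691 w 0.034088154441808544 0.03458228624310703
[ 0.4073 -0.2042 -0.0012]
[ 0.4156 -0.2188  0.0335]
[ 0.4155 -0.2485  0.0341]
0 [[243.283  178.8894]] crop [[670.8339  95.335 ]]
1 [[232.6675 181.5919]] crop [[635.8027 104.2532]]
2 [[226.204  172.6198]] crop [[614.4731  74.6453]]
3 [[236.702  170.1004]] crop [[649.1166  66.3314]]
(array([ 0.4503, -0.2093,  0.0296]), np.float64(0.0007246736623877153)) (array([ 0.4171, -0.1975,  0.0282]), np.float64(0.0006619269475590342))
```

I'll test in free air whether the tool can tilt ±45° about the jaw axis here.

Call:
carry_out:
  series:
    - [0, 0, 0, 0, -0.18, 0.037, 0]
    - [0, 0, 0, 0, -0.36, 0.037, 0]
    - [0, 0, 0, 0, -0.54, 0, 0]
    - [0, 0, 0, 0, -0.7, 0, 0]
    - [0, 0, 0, 0, -0.785, 0, 0]
    - [0, 0, 0, 0, -0.785, 0, 0]
    - [0, 0, 0, 0, -0.785, 0, 0]
    - [0, 0, 0, 0, -0.785, 0, 0]

```text
clock: 32.1
position: [0.4302, -0.2287, 0.2413]
tool_rot: [3.14, 0.783, 1.197]
force: [0.0, -1.0, -0.3]
grip_width: 0.0855
```

```bash
python3 -c "
from h import *
T,s=tool();print(T,s['qpos'],s['position'])"
```

```text
[[ 0.2589  0.9313 -0.2562  0.4302]
 [ 0.6601 -0.3642 -0.6569 -0.2287]
 [-0.7051  0.001  -0.7091  0.2413]
 [ 0.      0.      0.      1.    ]] [-0.661   0.6187  0.8157  1.9975  0.3843  0.9609 -0.5327] [ 0.4302 -0.2287  0.2413]
```

Call:
carry_out:
  series:
    - [0, 0, 0, 0, 0.18, 0, 0]
    - [0, 0, 0, 0, 0.36, 0, 0]
    - [0, 0, 0, 0, 0.54, 0, 0]
    - [0, 0, 0, 0, 0.72, 0, 0]
    - [0, 0, 0, 0, 0.9, 0, 0]
    - [0, 0, 0, 0, 1.08, 0, 0]
    - [0, 0, 0, 0, 1.26, 0, 0]
    - [0, 0, 0, 0, 1.44, 0, 0]
    - [0, 0, 0, 0, 1.57, 0, 0]
    - [0, 0, 0, 0, 1.57, 0, 0]

```text
clock: 33.35
position: [0.4291, -0.2303, 0.2402]
tool_rot: [-3.14, -0.785, 1.193]
force: [-0.1, 0.4, -0.7]
grip_width: 0.0853
```

```bash
python3 -c "
from h import *
T,s=tool();print(T,s['qpos'],s['position'])"
```

```text
[[ 0.2607  0.93    0.2591  0.4291]
 [ 0.6574 -0.3676  0.6578 -0.2303]
 [ 0.707  -0.0011 -0.7072  0.2402]
 [ 0.      0.      0.      1.    ]] [ 0.5935  0.5558  0.3017  1.8561 -0.847   1.3512  0.9667] [ 0.4291 -0.2303  0.2402]
```

Call:
carry_out:
  series:
    - [0, 0, 0, 0, 0.13, 0, 0]
    - [0, 0, 0, 0, 0.262, 0, 0]
    - [0, 0, 0, 0, 0.262, 0, 0]
    - [0, 0, 0, 0, 0.262, 0, 0]

```text
clock: 33.85
position: [0.4308, -0.2277, 0.2416]
tool_rot: [3.139, -1.043, 1.203]
force: [0.4, -0.1, 0.1]
grip_width: 0.0853
```

```bash
python3 -c "
from h import *
T,s=tool();print(T,s['qpos'],s['position'])"
```

```text
[[ 0.1814  0.9323  0.3128  0.4308]
 [ 0.4702 -0.3616  0.8051 -0.2277]
 [ 0.8637  0.0011 -0.504   0.2416]
 [ 0.      0.      0.      1.    ]] [ 0.721   0.6833  0.234   1.8151 -0.9446  1.5302  1.086 ] [ 0.4308 -0.2277  0.2416]
```

Tilts from -45° to +60° all reach. I'll grasp the nut with the tool at -30°, then turn it +90° about the jaw axis.

```bash
cat >> h.py <<'E'
def Rtilt(yaw,th): return R.from_euler('xyz',[np.pi,0,yaw]).as_matrix()@R.from_euler('y',th).as_matrix()
def goR(pos,Rt):
    T,s=tool(); d=T[:3,:3].T@(np.array(pos)-T[:3,3]); rv=R.from_matrix(T[:3,:3].T@Rt).as_rotvec()
    print('t %.2f'%s['clock'],s['position'],s['tool_rot'],'F',s['force'],'w %.4f'%s['grip_width']);print('GO',np.round(d,4),np.round(rv,3))
E
python3 -c "
from h import *
n=np.array([np.cos(1.2375),np.sin(1.2375),0]);P=np.array([.4156,-.256,.017])+.036*n
Rt=Rtilt(1.2375,-0.5236);a=Rt[:,2];print(a,P)
print(P+a*.0135); goR(P-a*.1,Rt)
"
```

```text
[-0.1636 -0.4725 -0.866 ] [ 0.4274 -0.222   0.017 ]
[ 0.4252 -0.2284  0.0053]
t 33.85 [ 0.4308 -0.2277  0.2416] [ 3.1394 -1.0426  1.2027] F [ 0.3597 -0.0885  0.1027] w 0.0853
GO [-0.0919 -0.0073  0.1162] [ 0.012 -1.566 -0.039]
```

Call:
carry_out:
  series:
    - [-0.02, 0, 0.02, 0.002, -0.18, -0.005, 0]
    - [-0.04, 0, 0.04, 0.003, -0.36, -0.01, 0]
    - [-0.06, -0.003, 0.06, 0.004, -0.54, -0.014, 0]
    - [-0.08, -0.005, 0.08, 0.006, -0.72, -0.018, 0]
    - [-0.0919, -0.0073, 0.1, 0.007, -0.9, -0.022, 0]
    - [-0.0919, -0.0073, 0.1162, 0.008, -1.08, -0.027, 0]
    - [-0.0919, -0.0073, 0.1162, 0.01, -1.26, -0.031, 0]
    - [-0.0919, -0.0073, 0.1162, 0.011, -1.44, -0.036, 0]
    - [-0.0919, -0.0073, 0.1162, 0.012, -1.566, -0.039, 0]
    - [-0.0919, -0.0073, 0.1162, 0.012, -1.566, -0.039, 0]

```text
clock: 35.1
position: [0.446, -0.1723, 0.1048]
tool_rot: [3.136, 0.521, 1.239]
force: [0.2, -0.2, -1.3]
grip_width: 0.0854
```

```bash
python3 -c "
from h import *
n=np.array([np.cos(1.2375),np.sin(1.2375),0]);P=np.array([.4156,-.256,.017])+.036*n
Rt=Rtilt(1.2375,-0.5236);a=Rt[:,2]
goR(P+a*.0135,Rt)
p,d,T=grab('wrist','w21');K,E=cam('wrist',T)
print(proj(K,E,np.array([.4156,-.256,.034])), proj(K,E,np.array([.4156,-.256,.034])+.056*n))
"
```

```text
t 35.10 [ 0.446  -0.1723  0.1048] [3.1361 0.5213 1.2391] F [ 0.2112 -0.1823 -1.3326] w 0.0854
GO [-0.0023 -0.002   0.1161] [ 0.006 -0.002  0.001]
[[278.6058 258.6227]] [[278.5114 212.158 ]]
```

View pics/w21.png

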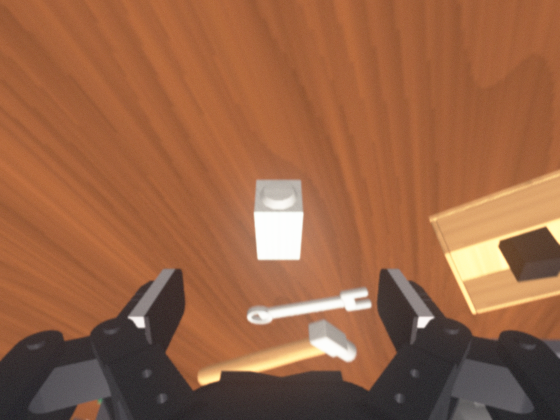

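The nut is centred at (279,235), and the predicted face ends (259 and 212) match. Moving in to grip.

Call:
carry_out:
  force: 70
  series:
    - [-0.0023, -0.001, 0.04, 0.003, -0.002, 0, 0]
    - [-0.0023, -0.001, 0.08, 0.003, -0.002, 0, 0]
    - [-0.0023, -0.001, 0.105, 0.003, -0.002, 0, 0]
    - [-0.0023, -0.001, 0.115, 0.003, -0.002, 0, 0]
    - [-0.0023, -0.001, 0.115, 0.003, -0.002, 0, 0]
    - [-0.0023, -0.001, 0.115, 0.003, -0.002, 0, 255]
    - [-0.0023, -0.001, 0.115, 0.003, -0.002, 0, 255]
    - [-0.0023, -0.001, 0.115, 0.003, -0.002, 0, 255]
    - [-0.0023, -0.001, 0.115, 0.003, -0.002, 0, 255]
    - [-0.0023, -0.001, 0.115, 0.003, -0.002, 0, 255]

```text
clock: 36.4
position: [0.4236, -0.2295, 0.005]
tool_rot: [-3.138, 0.521, 1.237]
force: [-0.1, 8.0, 15.0]
grip_width: 0.0335
```

```bash
python3 -c "
from h import *
n=np.array([np.cos(1.2375),np.sin(1.2375),0]);P=np.array([.4156,-.256,.017])+.036*n
Rt=Rtilt(1.2375,-0.5236);a=Rt[:,2]
goR(P+a*.0135,Rt)
p,d,T=grab('wrist','w22');K,E=cam('wrist',T)
"
```

```text
t 36.40 [ 0.4236 -0.2295  0.005 ] [-3.138   0.5207  1.2373] F [-0.0776  7.9742 14.9507] w 0.0335
GO [ 0.0012  0.0011 -0.0011] [-0.004 -0.003 -0.   ]
```

View pics/w22.png

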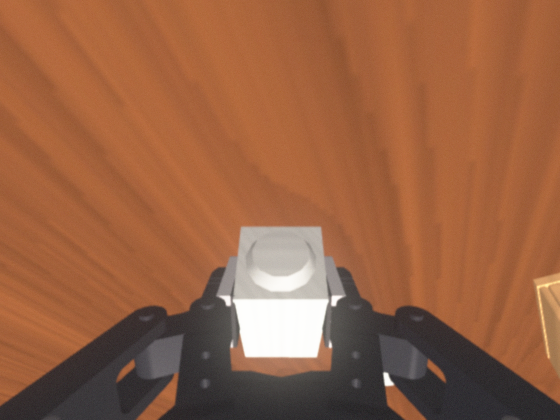

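Call:
carry_out:
  series:
    - [-0.005, 0, -0.0087, 0, 0, 0, 255]
    - [-0.02, 0, -0.0346, 0, 0, 0, 255]
    - [-0.045, 0, -0.078, 0, 0, 0, 255]
    - [-0.07, 0, -0.121, 0, 0, 0, 255]
    - [-0.09, 0, -0.156, 0, 0, 0, 255]
    - [-0.09, 0, -0.156, 0, 0, 0, 255]

```text
clock: 37.2
position: [0.4243, -0.2304, 0.1866]
tool_rot: [-3.141, 0.519, 1.235]
force: [0.1, 0.0, -3.5]
grip_width: 0.0329
```

```bash
python3 -c "
from h import *
Rt=Rtilt(1.2375,1.047)
goR([.43,-.22,.22],Rt)
p,d,T=grab('wrist','w23');K,E=cam('wrist',T)
"
```

```text
t 37.20 [ 0.4243 -0.2304  0.1866] [-3.1408  0.5192  1.2354] F [ 0.0606  0.009  -3.4984] w 0.0329
GO [-0.0064  0.0019 -0.0349] [ 0.     1.566 -0.003]
```

View pics/w23.png

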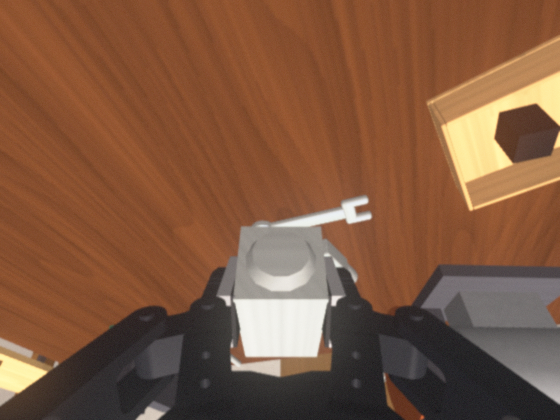

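Held without slip. Now I rotate 90° so the crown is up.

Call:
carry_out:
  series:
    - [-0.002, 0, -0.01, 0, 0.16, 0, 255]
    - [-0.004, 0, -0.02, 0, 0.33, 0, 255]
    - [-0.0064, 0.0019, -0.035, 0, 0.5, 0, 255]
    - [-0.0064, 0.0019, -0.035, 0, 0.67, 0, 255]
    - [-0.0064, 0.0019, -0.035, 0, 0.84, 0, 255]
    - [-0.0064, 0.0019, -0.035, 0, 1.01, 0, 255]
    - [-0.0064, 0.0019, -0.035, 0, 1.18, 0, 255]
    - [-0.0064, 0.0019, -0.035, 0, 1.35, 0, 255]
    - [-0.0064, 0.0019, -0.035, 0, 1.5, 0, 255]
    - [-0.0064, 0.0019, -0.035, 0, 1.566, -0.003, 255]

```text
clock: 38.5
position: [0.4284, -0.2206, 0.216]
tool_rot: [-3.128, -1.049, 1.222]
force: [0.2, 0.5, -2.4]
grip_width: 0.0336
```

```bash
python3 -c "
from h import *
Rt=Rtilt(1.2375,1.047)
goR([.43,-.22,.22],Rt)
print(telemetry.observe()['qpos'])
for n in ('side','scene','wrist'):
  p,d,T=grab(n,n+'24')
p=cv2.imread('pics/side24.png')[100:340,150:390];q=cv2.imread('pics/scene24.png')[80:320,150:390]
cv2.imwrite('pics/ss24.png',np.hstack([cv2.resize(p,(400,400),interpolation=2),cv2.resize(q,(400,400),interpolation=2)]))
"
```

```text
t 38.50 [ 0.4284 -0.2206  0.216 ] [-3.1279 -1.0495  1.2224] F [ 0.201   0.4547 -2.3685] w 0.0336
GO [ 0.004   0.0013 -0.001 ] [-0.001 -0.003 -0.008]
[ 0.6071  0.7575  0.3888  1.824  -0.9929  1.5925  1.1931]
```

View pics/ss24.png

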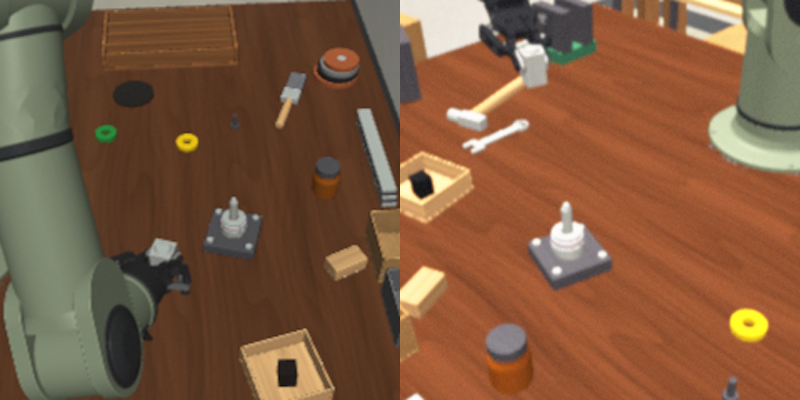

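View pics/wrist24.png

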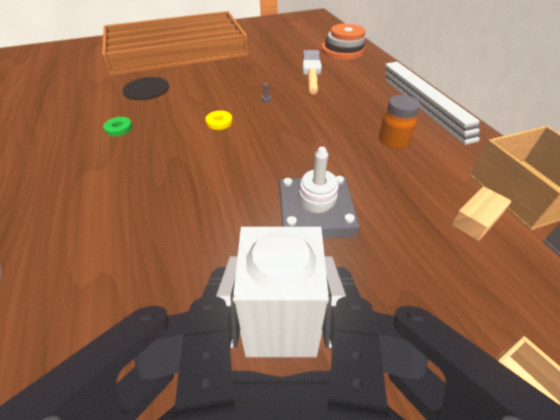

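```bash
python3 -c "
from h import *
p,Tg=load('w22'); print(Tg[:3,3])
n=np.array([np.cos(1.2375),np.sin(1.2375),0]);O=np.array([.4156,-.256,.017]); s=np.cross([0,0,1.],n)
pts={'open':O,'sq end':O+.056*n,'crown':O+.063*n}
for i in(-1,1):
  for z in(.034,0): pts['corner%d,%g'%(i,z)]=O*[1,1,0]+.056*n+.017*i*s+[0,0,z]
tf={k:Tg[:3,:3].T@(v-Tg[:3,3]) for k,v in pts.items()}
K,E=cam('wrist',np.eye(4))
for k,v in tf.items(): print(k,v,proj(K,E,v))
im=cv2.imread('pics/wrist24.png')[210:370,200:360];cv2.imwrite('pics/w24x.png',cv2.resize(im,None,fx=3.7,fy=3.7,interpolation=2))
im=cv2.imread('pics/w22.png')[210:370,200:360];cv2.imwrite('pics/w22x.png',cv2.resize(im,None,fx=3.7,fy=3.7,interpolation=2))
"
```

```text
[ 0.4236 -0.2295  0.005 ]
open [-0.03    0.0011  0.0033] [[282.9687 323.2263]]
sq end [ 0.0186  0.001  -0.0245] [[283.276  260.4476]]
crown [ 0.0247  0.001  -0.028 ] [[283.3286 249.6914]]
corner-1,0.034 [ 0.0102  0.018  -0.0394] [[331.4214 300.3542]]
corner-1,0 [ 0.0271  0.0181 -0.0099] [[323.18   227.1423]]
corner1,0.034 [ 0.0102 -0.016  -0.0392] [[235.5088 300.3159]]
corner1,0 [ 0.0271 -0.0159 -0.0097] [[243.1326 227.1738]]
```

View pics/w24x.png

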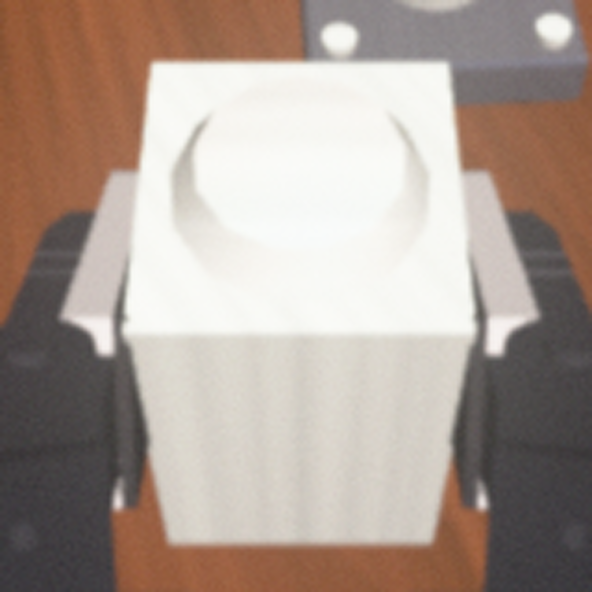

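View pics/w22x.png

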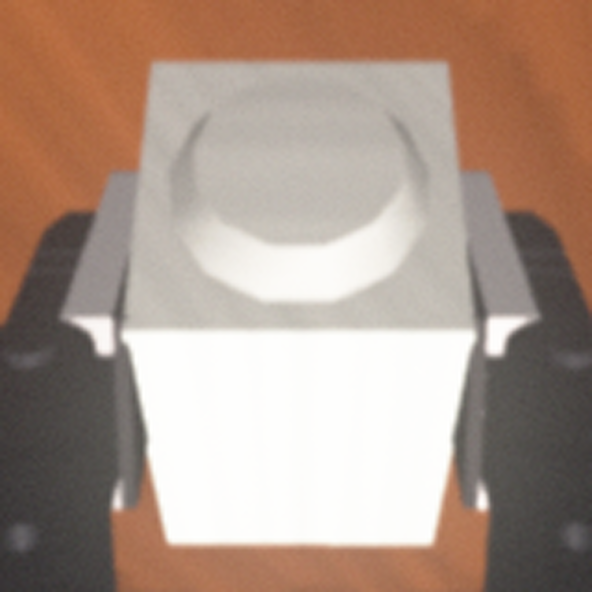

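The nut is crown up and the hold matches the prediction: corners within 3 px and centred in the jaws. I'll work out the move above the spindle.

```bash
cat >> h.py <<'E'
O_T=np.array([-.030,.0003,.0033])
def nutgo(openz,yaw,xy=(.5534,-.0104),th=1.050):
    Rt=Rtilt(yaw,th); pos=np.array([*xy,openz])-Rt@O_T; print('tgt',pos); goR(pos,Rt)
    T,_=tool(); print('up in tool',T[:3,:3].T@[0,0,1.],'open now',T[:3,3]+T[:3,:3]@O_T,'axis',T[:3,:3]@Rtilt(yaw,th).T@[0,0,1.])
E
python3 -c "
from h import *
nutgo(.16,1.05)"
```

```text
tgt [0.5591 0.0002 0.1877]
t 38.65 [ 0.4289 -0.2201  0.2165] [-3.1294 -1.0446  1.2254] F [ 0.1115  0.2702 -2.8055] w 0.0335
GO [0.1013 0.0508 0.2313] [-0.164  0.006  0.088]
up in tool [ 0.8647 -0.0061 -0.5022] open now [ 0.425  -0.2317  0.1889] axis [0.0075 0.003  1.    ]
```

Call:
carry_out:
  series:
    - [0.02, 0.01, 0.046, -0.03, 0.001, 0.018, 255]
    - [0.04, 0.02, 0.092, -0.066, 0.002, 0.035, 255]
    - [0.061, 0.03, 0.138, -0.1, 0.003, 0.053, 255]
    - [0.081, 0.04, 0.185, -0.13, 0.005, 0.07, 255]
    - [0.095, 0.048, 0.217, -0.164, 0.006, 0.088, 255]
    - [0.1013, 0.0508, 0.2313, -0.164, 0.006, 0.088, 255]
    - [0.1013, 0.0508, 0.2313, -0.164, 0.006, 0.088, 255]
    - [0.1013, 0.0508, 0.2313, -0.164, 0.006, 0.088, 255]

```text
clock: 39.65
position: [0.5593, 0.0021, 0.1902]
tool_rot: [3.134, -1.051, 1.059]
force: [-0.1, -0.8, -2.9]
grip_width: 0.0331
```

```bash
python3 -c "
from h import *
nutgo(.13,1.05)
print(telemetry.observe()['qpos'])
for n in ('side','scene','wrist'):
  p,d,T=grab(n,n+'25')
p=cv2.imread('pics/side25.png')[160:260,240:340];q=cv2.imread('pics/scene25.png')[160:260,200:300]
cv2.imwrite('pics/ss25.png',np.hstack([cv2.resize(p,(400,400),interpolation=2),cv2.resize(q,(400,400),interpolation=2)]))
"
```

```text
tgt [0.5591 0.0002 0.1577]
t 39.65 [0.5593 0.0021 0.1902] [ 3.1345 -1.0507  1.0593] F [-0.1412 -0.7982 -2.8853] w 0.0331
GO [-0.0291  0.0006  0.0147] [-0.001 -0.001  0.005]
up in tool [ 0.8678  0.0035 -0.4969] open now [ 0.5537 -0.0086  0.1626] axis [-0.0034  0.0011  1.    ]
[ 0.8064  0.6981 -0.5307  2.0788 -1.2584  0.7539  0.9884]
```

View pics/ss25.png

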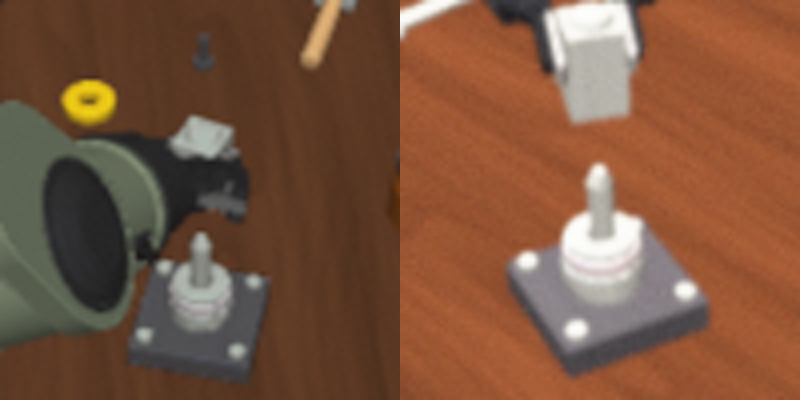

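View pics/wrist25.png

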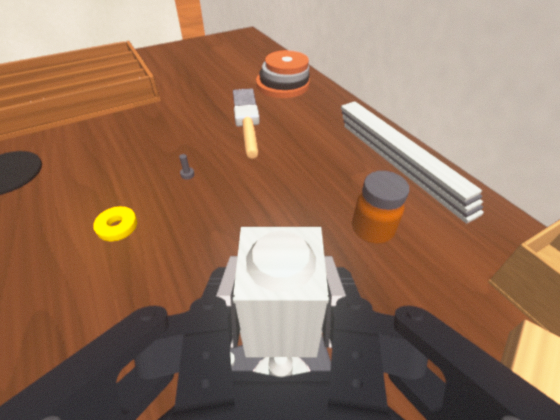

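The pose is reached, but joint 5 is right at its limit (-1.258). I'll swing the heading toward radial about the nut axis to free it.

```bash
python3 -c "
from h import *
nutgo(.16,0.75)
nutgo(.16,1.35)"
```

```text
tgt [ 0.562  -0.002   0.1877]
t 39.80 [ 0.5591 -0.      0.189 ] [ 3.1362 -1.0487  1.056 ] F [-0.7896  0.0918 -3.1669] w 0.0331
GO [-0.0013  0.0035  0.0005] [-0.26   0.001  0.152]
up in tool [ 0.8668  0.0027 -0.4987] open now [ 0.5534 -0.0107  0.1613] axis [-0.0017  0.0025  1.    ]
tgt [0.5557 0.0014 0.1877]
t 39.80 [ 0.5591 -0.      0.189 ] [ 3.1362 -1.0487  1.056 ] F [-0.7896  0.0918 -3.1669] w 0.0331
GO [-0.0013 -0.0037  0.0003] [ 0.26   0.002 -0.146]
up in tool [ 0.8668  0.0027 -0.4987] open now [ 0.5534 -0.0107  0.1613] axis [-0.0017  0.0025  1.    ]
```

Call:
carry_out:
  series:
    - [-0.0005, 0.001, 0, -0.09, 0, 0.05, 255]
    - [-0.001, 0.002, 0, -0.18, 0, 0.1, 255]
    - [-0.0013, 0.0035, 0, -0.26, 0.001, 0.152, 255]
    - [-0.0013, 0.0035, 0, -0.26, 0.001, 0.152, 255]

```text
clock: 40.3
position: [0.5648, -0.0218, 0.1986]
tool_rot: [-3.104, -1.046, 0.744]
force: [0.3, -1.0, -3.5]
grip_width: 0.0332
```

```bash
python3 -c "
from h import *
nutgo(.12,0.75)
print(telemetry.observe()['qpos'])"
```

```text
tgt [ 0.562  -0.002   0.1477]
t 40.30 [ 0.5648 -0.0218  0.1986] [-3.1039 -1.0456  0.7438] F [ 0.3362 -1.0202 -3.508 ] w 0.0332
GO [-0.0383 -0.0151  0.036 ] [-0.032  0.004 -0.003]
up in tool [ 0.8652 -0.0189 -0.501 ] open now [ 0.556  -0.0301  0.171 ] axis [ 0.0161 -0.0106  0.9998]
[ 1.2585  0.9109 -1.1776  2.1994 -1.2629  0.1616  0.8986]
```

That was worse (joint 6 is near its limit as well). I'll go back the other way.

```bash
python3 -c "
from h import *
nutgo(.18,1.15)"
```

```text
tgt [0.5581 0.0007 0.2077]
t 40.30 [ 0.5648 -0.0218  0.1986] [-3.1039 -1.0456  0.7438] F [ 0.3362 -1.0202 -3.508 ] w 0.0332
GO [ 0.013  -0.0209  0.0051] [ 0.314  0.    -0.203]
up in tool [ 0.8652 -0.0189 -0.501 ] open now [ 0.556  -0.0301  0.171 ] axis [ 0.0161 -0.0106  0.9998]
```

Call:
carry_out:
  series:
    - [0.004, -0.007, 0.002, 0.1, 0, -0.065, 255]
    - [0.009, -0.014, 0.004, 0.2, 0, -0.13, 255]
    - [0.013, -0.0209, 0.005, 0.314, 0, -0.203, 255]
    - [0.013, -0.0209, 0.005, 0.314, 0, -0.203, 255]
    - [0.013, -0.0209, 0.005, 0.314, 0, -0.203, 255]

```text
clock: 40.92
position: [0.558, 0.0024, 0.2071]
tool_rot: [3.14, -1.046, 1.154]
force: [0.7, -0.1, -1.7]
grip_width: 0.0327
```

```bash
python3 -c "
from h import *
nutgo(.18,1.55)
print(telemetry.observe()['qpos'])"
```

```text
tgt [0.5534 0.0017 0.2077]
t 40.92 [0.558  0.0024 0.2071] [ 3.1398 -1.0465  1.1536] F [ 0.6982 -0.0828 -1.7339] w 0.0327
GO [-0.0008 -0.0039 -0.0025] [ 0.345  0.004 -0.198]
up in tool [ 0.8657  0.0009 -0.5006] open now [ 0.5533 -0.0088  0.1795] axis [0.0006 0.0036 1.    ]
[ 0.9864  0.7697 -0.8006  1.9972 -0.8928  0.6938  0.6932]
```

Call:
carry_out:
  series:
    - [0, -0.001, -0.001, 0.115, 0.001, -0.066, 255]
    - [0, -0.002, -0.002, 0.23, 0.003, -0.132, 255]
    - [-0.0008, -0.0039, -0.0025, 0.345, 0.004, -0.198, 255]
    - [-0.0008, -0.0039, -0.0025, 0.345, 0.004, -0.198, 255]
    - [-0.0008, -0.0039, -0.0025, 0.345, 0.004, -0.198, 255]

```text
clock: 41.55
position: [0.5533, 0.0014, 0.208]
tool_rot: [3.14, -1.052, 1.549]
force: [-0.7, 0.1, -3.6]
grip_width: 0.0334
```

```bash
python3 -c "
from h import *
nutgo(.13,1.55)
print(telemetry.observe()['qpos'])
p,d,T=grab('scene','scene27');p2,d,T=grab('side','side27');p3,_,_=grab('wrist','wrist27')
p=p[160:260,200:300]
cv2.imwrite('pics/ss27.png',np.hstack([cv2.resize(p2[160:260,240:340],(400,400),interpolation=2),cv2.resize(p,(400,400),interpolation=2)]))
"
```

```text
tgt [0.5534 0.0017 0.1577]
t 41.55 [0.5533 0.0014 0.208 ] [ 3.1405 -1.052   1.5486] F [-0.6797  0.1056 -3.616 ] w 0.0334
GO [-0.0436  0.0001  0.0251] [ 0.002 -0.002 -0.001]
up in tool [ 0.8684  0.0006 -0.4958] open now [ 0.5533 -0.0106  0.1803] axis [-0.0006 -0.002   1.    ]
[ 0.8369  0.8484 -0.6955  1.7233 -0.5827  1.0868  0.6085]
```

View pics/ss27.png

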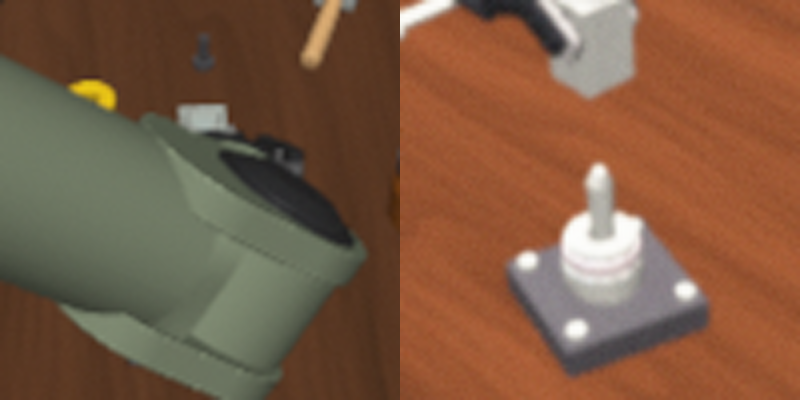

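View pics/wrist27.png

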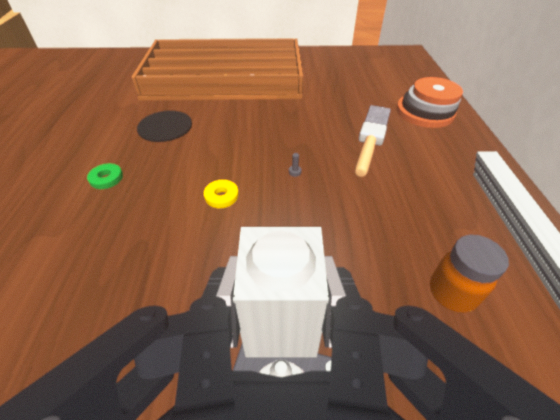

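Joints are comfortable now. I'll check the nut's bottom corner against the scene view (246.8,184.5), then lower.

```bash
python3 -c "
from h import *
K,E=cam('scene'); print(proj(K,E,[[.5703,.0064,.1803],[.5534,-.0104,.112]]))
im=cv2.imread('pics/scene27.png')[140:215,225:275];cv2.imwrite('pics/sc27x.png',cv2.resize(im,None,fx=8,fy=8,interpolation=2))
"
```

```text
[[247.2647 184.8428]
 [249.4052 202.7744]]
```

View pics/sc27x.png

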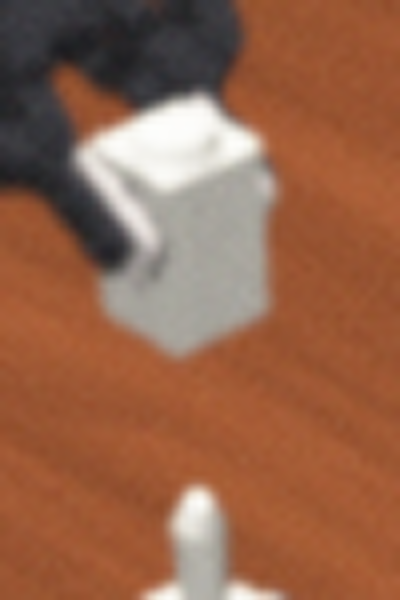

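Corner seen (247.5,184.4) against predicted (247.3,184.8). Lowering onto the tip.

Call:
carry_out:
  series:
    - [-0.0217, 0, 0.0124, 0, 0, 0, 255]
    - [-0.0434, 0, 0.0248, 0, 0, 0, 255]
    - [-0.0564, 0, 0.0322, 0, 0, 0, 255]
    - [-0.0625, 0, 0.0357, 0, 0, 0, 255]
    - [-0.0695, 0, 0.0397, 0, 0, 0, 255]
    - [-0.0695, 0, 0.0397, 0, 0, 0, 255]

```text
clock: 42.45
position: [0.5539, 0.0012, 0.1281]
tool_rot: [3.139, -1.051, 1.553]
force: [-0.6, 0.9, -3.1]
grip_width: 0.0326
```

```bash
python3 -c "
from h import *
nutgo(.064,1.55)
p,d,T=grab('scene','scene28')
im=p[160:235,225:275];cv2.imwrite('pics/sc28x.png',cv2.resize(im,None,fx=8,fy=8,interpolation=2))
"
```

```text
tgt [0.5534 0.0017 0.0917]
t 42.45 [0.5539 0.0012 0.1281] [ 3.1391 -1.0513  1.5527] F [-0.5571  0.8772 -3.0947] w 0.0326
GO [-0.0314 -0.0006  0.0185] [ 0.    -0.001  0.001]
up in tool [ 0.8681  0.0013 -0.4964] open now [ 0.554  -0.0108  0.1004] axis [-0.0013 -0.0013  1.    ]
```

View pics/sc28x.png

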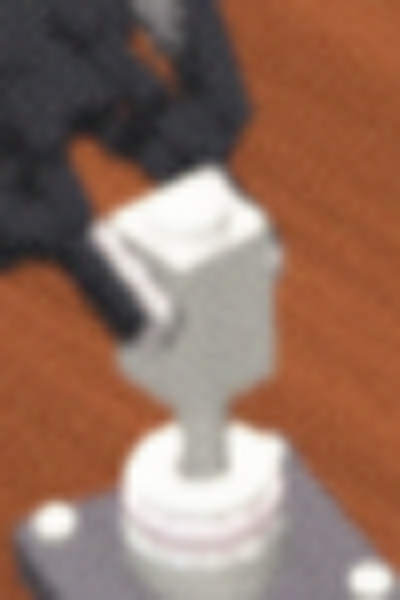

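The tip is in the bore with no side force. I'll keep going down to about 1 mm above the washer.

Call:
carry_out:
  series:
    - [-0.008, 0, 0.0047, 0, 0, 0, 255]
    - [-0.016, 0, 0.0093, 0, 0, 0, 255]
    - [-0.024, -0.0003, 0.014, 0, 0, 0, 255]
    - [-0.029, -0.0005, 0.0168, 0, 0, 0, 255]
    - [-0.0314, -0.0006, 0.0183, 0, 0, 0, 255]
    - [-0.0314, -0.0006, 0.0183, 0, 0, 0, 255]

```text
clock: 43.25
position: [0.5534, 0.0015, 0.0918]
tool_rot: [3.139, -1.051, 1.553]
force: [1.5, 0.4, -2.5]
grip_width: 0.0331
```

```bash
python3 -c "
from h import *
nutgo(.063,1.55)
p,d,T=grab('scene','scene29')
im=p[160:235,225:275];cv2.imwrite('pics/sc29x.png',cv2.resize(im,None,fx=8,fy=8,interpolation=2))
"
```

```text
tgt [0.5534 0.0017 0.0907]
t 43.25 [0.5534 0.0015 0.0918] [ 3.139  -1.0513  1.5529] F [ 1.4522  0.4043 -2.4501] w 0.0331
GO [-0.0009 -0.      0.0007] [ 0.    -0.001  0.001]
up in tool [ 0.8681  0.0013 -0.4964] open now [ 0.5534 -0.0105  0.0641] axis [-0.0013 -0.0013  1.    ]
```

View pics/sc29x.png

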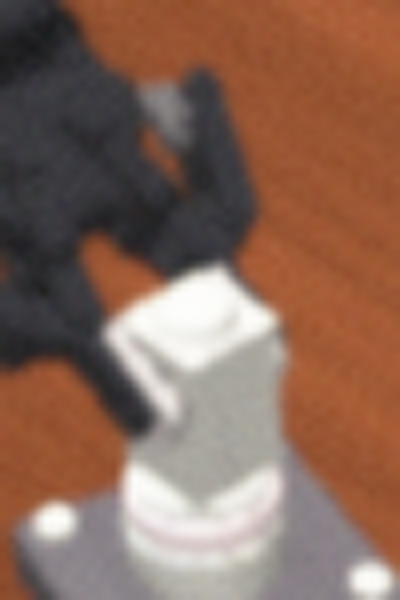

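It's down. I'll settle it 1 mm, open, and back straight out along the tool.

Call:
carry_out:
  series:
    - [-0.0008, 0, 0.0005, 0, 0, 0, 255]
    - [-0.0008, 0, 0.0005, 0, 0, 0, 120]
    - [-0.0008, 0, 0.0005, 0, 0, 0, 0]
    - [-0.0008, 0, 0.0005, 0, 0, 0, 0]
    - [-0.0008, 0, 0.0005, 0, 0, 0, 0]
    - [0, 0, -0.03, 0, 0, 0, 0]
    - [0, 0, -0.06, 0, 0, 0, 0]
    - [0, 0, -0.1, 0, 0, 0, 0]
    - [0.02, 0, -0.14, 0, 0, 0, 0]
    - [0.02, 0, -0.14, 0, 0, 0, 0]

```text
clock: 44.55
position: [0.5519, -0.1122, 0.1805]
tool_rot: [3.133, -1.049, 1.556]
force: [0.4, 0.5, -1.1]
grip_width: 0.0851
```

```bash
python3 -c "
from h import *
p,d,T=grab('scene','scene30');p3,d3,T3=grab('wrist','wrist30');p2,_,_=grab('side','side30')
im=p[160:235,225:275];cv2.imwrite('pics/sc30x.png',cv2.resize(im,None,fx=8,fy=8,interpolation=2))
K,E=cam('scene')
# crown centre on plane z=.126 / expected
print('crown exp px',proj(K,E,[[.5534,-.0104,.126]]), tool()[1]['position'])
K,E=cam('wrist',T3);print('wrist crown exp',proj(K,E,[[.5534,-.0104,.126],[.5534-.017,-.0104-.017,.063],[.5534+.017,-.0104-.017,.063],[.5534-.017,-.0104-.017,.119],[.5534+.017,-.0104-.017,.119]]))
"
```

```text
crown exp px [[249.1201 198.1002]] [ 0.5507 -0.1093  0.1782]
wrist crown exp [[280.1971 202.471 ]
 [261.7306 265.077 ]
 [299.2827 264.4175]
 [258.8912 224.5751]
 [302.3645 223.9005]]
```

View pics/sc30x.png

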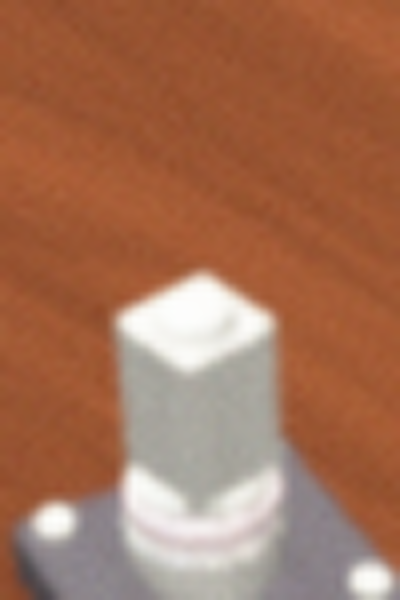

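View pics/wrist30.png

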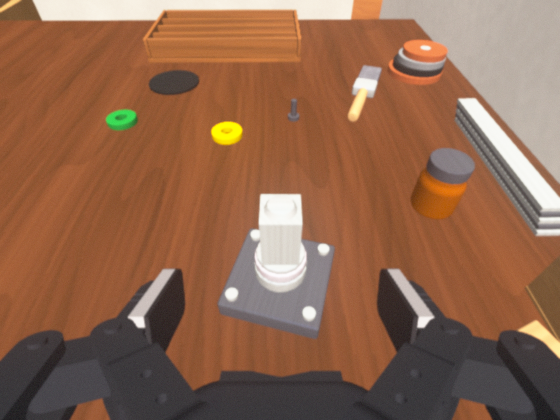

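View pics/side30.png

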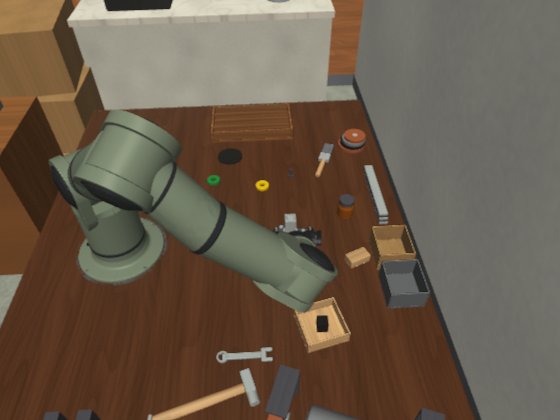

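```bash
python3 -c "
from h import *
p,T=load('wrist30');K,E=cam('wrist',T)
cv2.imwrite('pics/w30x.png',cv2.resize(p[180:300,220:340],None,fx=5,fy=5,interpolation=2))
d=np.load('pics/wrist30_d.npy')
for u,v in [(265,215),(280,205),(298,215),(280,240),(270,255),(290,255)]:print((u,v),E[:3,3]+ray(K,E,(u,v))[1][0]*d[v,u])
"
```

```text
(265, 215) [ 0.5411 -0.0173  0.1189]
(280, 205) [ 0.5532 -0.0128  0.1255]
(298, 215) [ 0.5675 -0.0183  0.1195]
(280, 240) [ 0.5529 -0.0267  0.0982]
(270, 255) [ 0.5442 -0.0274  0.0783]
(290, 255) [ 0.5616 -0.0274  0.0778]
```

View pics/w30x.png

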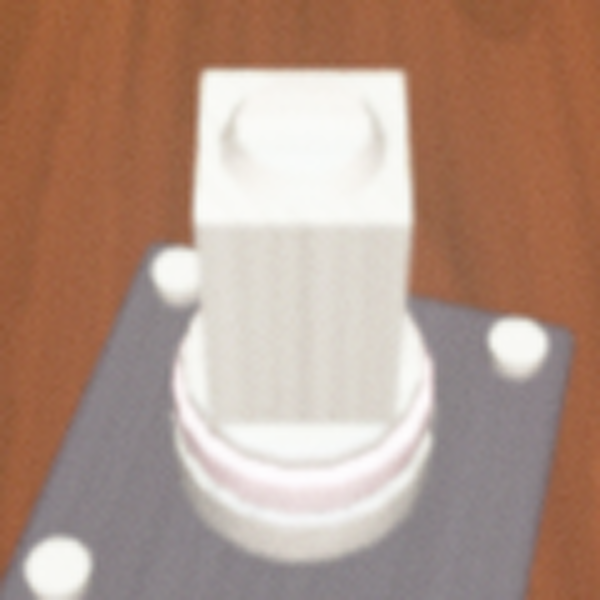

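The nut's square end reads 0.119 and its crown 0.1255 (expected 0.119 and 0.126). It is vertical, centred and resting on the washer, and the cap is still in the tray at side (322,324). Handing in.

```bash
python3 -c "
from workcell import ticket
print(ticket.job_done())"
```

```text
the job is handed in; nothing more can be done
None
```

The job is done and handed in at about 45 s of the 210 s allowed; no verdict came back. The cap is in the wooden tray, and the spindle carries the bearing, the one spacer on the bench (medium, 50 mm), the washer and the nut, crown up.

**Last checks:**
- **Heights:** after each placing, the top faces read 0.045 m (bearing), about 0.0567 (spacer), 0.063 (washer), and 0.119 and 0.1255 for the nut's square end and crown. The expected values were 0.045, 0.057, 0.063, 0.119 and 0.126.
- **Position:** the stack was centred to about 1 mm and the nut upright. The cap was in the tray, the bystanders appeared unmoved, and the gripper was open and clear.

**What went wrong or disagreed:**
- The first washer grasp closed over its top without moving it. The second, lower grasp held.
- The finger opening read 1 to 5 mm below the true widths throughout. The spacer was held only by about its top 1 mm, but it did not slip.
- My first heading above the spindle with the nut drove joint 5 to its limit, and the next attempt was worse. It read -1.263 against a range ending at -1.26, with joint 6 at its lower end (0.16). I then changed the heading, and the joints were well inside their ranges before I lowered the nut. I can't tell whether that brief reading counts as passing the range.

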